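Charge the lead pot, hang its guard door and open the gas

ROBOT

A 6-joint arm with a two-finger parallel gripper is mounted at the origin on the work surface. World frame = base frame: x ahead of the robot, y to its left, z up, the work surface at z = 0. Lengths are in m, angles in degrees, forces in N, time in s.
With the tool pointing down it reaches from about 0.35 to 0.975 m from the base axis. Payload 7.1 kg.
Tool frame: the origin (TCP) lies at the very end of the fingers, on their centre line; the grasp point (between the pads) lies 19 mm behind it; z points along the fingers, y is the line along which they close (so a half turn about z gives the same grasp; the last joint's range is limited). The gripper opens to 88 mm and grips with 3 to 60 N. Pads are 20 mm wide; open, the fingers measure 115 mm over their backs; the gripper's body (75 mm by 178 mm) begins 61 mm behind the grasp point.
Start: joints at [-70.531, 24.242, 93.386, -0, 62.372, -1.089], TCP at [0.219, -0.585, 0.223] pointing down, gripper open.
Joint ranges: [-172.04, 172.04], [-51.8, 120.97], [4.93, 147.93], [-75.15, 255.16], [6.16, 154.13], [-145.62, 145.62]. Speed limits (degrees/s): [136.94, 136.94, 172.46, 180, 180, 180].

INTERFACE

Orientations are given as [roll, pitch, yaw] about the fixed x, y, z axes, in that order (R = Rz(yaw) Ry(pitch) Rx(roll)).
In Python, from rig import get_obs, read_camera, close_job gives the robot as it stands. The module is installed in compiled form; this text tells all that it offers.
- The arm moves only by the tool jog_arm, never from a script. Its argument "motion" is a list of rows, each an object of numbers: "dx", "dy", "dz": the shift along the tool's x, y, z in m; "twist": the turn about the tool's z in rad. In form: [{"dx": .., "dy": .., "dz": .., "twist": ..}, ...]. A call has 1 to 10 rows; each row is the pose to reach, as a shift and turn from the pose commanded when the call began, along the tool's axes at that moment; what a row does not reach only later rows make up. A row lasts 1/10 s, in which the tool goes at most 50 mm and 8.59 degrees, less where a joint would pass 70% of its speed; a pose out of reach is approached as far as the arm can. A call with a gripper value outside its range is refused whole. "claw" is the finger opening in m, from 0 to 0.0878, set as the call begins (left out, the last holds). The fingers move at their own pace and stop on an object; the grip force is fixed at half the most. Time passes only in rows, so rows that repeat a pose let the fingers close. It gives the time, the measured TCP pose, the force, the opening and the grip force at its end, in the units of the state.
- get_obs(): the state, without advancing time (a new reading comes with each control period).
- read_camera(name): name is "scene" or "top" or "wrist"; returns a dict with "pixels" (384x512x3 uint8, red, green, blue), "depth" (384x512 float32, m along the optical axis (not along the pixel's ray), 0 where there is no reading), "K" (3x3 intrinsics, pixels), "rvec" (rotation vector, rad) and "tvec" (3), from world to camera coordinates, as OpenCV has them; the wrist camera has in their place "hand_eye" (4x4, takes a point from camera to tool coordinates, whose origin is the TCP and whose axes are the flange's). Camera axes: x right, y down, z forward; pixel columns grow to the right and rows downward; lengths in m; the calibration is good to about 2 mm. A picture is of the moment at which its call begins: read the wrist's pose just before it.
- close_job(): hands the job in; it is judged then, once.
The state is a dict: "t": time; "q": joint angles; "dq": joint speeds; "tau": joint torques, N m; "tool_pos": TCP position; "eef_rot": TCP orientation; "force": force on the tool from outside, world axes, zero at the start; "torque": the same for the moment, N m; "opening": opening from 0.0 (shut) to 1.0 (fully open); "finger_force": force on a finger pad.
Only numpy, scipy, OpenCV 4.12 (cv2) and the standard library are available. Lean on these libraries where they do the work, as an engineer would, in place of code of your own. Each camera call takes 0.05 s, during which the arm holds its last target. There are 200 camera calls.

TASK

Get the pot ready for the next melt: put every short-poured stub lying on the bench into the melting pot and every sound pear sinker into the blue bin, and hang the guard's door on its two hinge pins, fully down, and swing it shut against the frame. Only when all that is done, turn the gas cock fully open. Leave the mug, the mould plate and the tongs where they are.

Things in the scene. Friction and masses are not known exactly. Their poses are not given: they have to be found in the camera images.
- guard: Open-topped splash guard round the melting pot, fixed, somewhat turned: galvanised box 180 x 180 mm outside, sheet 5 mm, top edge 185 mm above the table. Origin: on the table under its centre. Its -y side is the open doorway, with a jamb 16 mm wide at each end (outer face at y = -90); hinge pins outside the -x, -y corner; gas line and cock outside the +y side. The burner lights itself.
- pot_floor (a point): Centre of the inner floor (65 mm above the table, floor radius about 44 mm) of the fixed, cold iron melting pot in the middle of the guard. Its wall widens to a mouth of 57 mm inner radius, rim 126 mm above the table.
- pin_low (a point): Foot of the lower hinge pin, centre of the pin at the top of its bracket, 50 mm above the table. Pin: upright, 10 mm thick, 22 mm tall, its upper 10 mm tapered to a 3 mm tip. The bracket under it (20 mm wide, 6 mm thick) runs back from the pin in the guard's +y direction.
- pin_up (a point): Foot of the upper hinge pin, 100 mm straight above the lower one; same pin and bracket. The door's knuckles go on both pins at the same time, from above.
- jamb (a point): Where door_edge lies when the hung door is shut: level with the door's middle height, in the plane of the hinge axis, at the jamb farther from the hinge (guard frame x = +90, y = -102 mm).
- door: The guard's lift-off door, loose, 0.45 to 0.7 kg: panel 180 wide (x) x 20 thick (y) x 150 mm high (z). Origin: centre of its underside. At the start it stands upright in the slot of the rest, underside 8 mm above the table, and draws straight up. Two hinge knuckles on its -x edge. -y face: outside, with louvre stripes and a wooden knob (22 mm across, standing 22 mm off the face) at x = 70, z = 85.
- door_top (a point): Middle of the door's top edge, 150 mm above its underside; gripped here across its thickness, the door hangs level. Hung and shut, the door's axes point as the guard's do and its underside is 35 mm above the table. It opens by swinging out to the guard's -y side (door yaw falls below the guard's), turns freely on the pins and stays where it is left.
- knuckle_low (a point): Centre of the lower mouth of the door's lower knuckle, 15 mm above the underside, 108 mm from the middle towards -x, in the mid plane. The knuckles are upright tubes open at both ends, 22 mm long, 20 mm outside, 12.4 mm bore. Lies on pin_low when the door is hung.
- knuckle_up (a point): Centre of the lower mouth of the door's upper knuckle, 100 mm above knuckle_low. On pin_up when the door is hung.
- door_edge (a point): Middle of the door's free upright edge (x = +90, z = 75 mm), in its mid plane.
- rest: Fixed oak block with a slot, 160 x 84 mm, 36 mm high, slot 24 mm wide along its x axis and 28 mm deep, in which the door stands while it is off. Origin under its centre.
- gas_cock (a joint): Quarter-turn ball valve of the gas line: 0 = closed (yellow lever across the pipe, pointing to the guard's +y), 1.571 = open (lever along the pipe, pointing to the guard's -x). It turns counter-clockwise from above to open, against stops; stiff enough to stay where it is left (0.15 N m).
- cock_stem (a point): Turning axis of the gas lever (vertical), at the lever's mid height, 76 mm above the table.
- cock_tip (a point): On the lever, 75 mm from the turning axis, mid height. The lever is a bar 12 mm wide and 14 mm high, 90 mm long from the axis.
- bin_stand: Stand of the tilting bin, a low steel base 100 x 190 mm with two cheeks 62 mm high at its +y and -y ends. Origin on the table under its centre.
- bin_floor (a point): Centre of the inner floor of the blue tilting steel bin for sound castings, 16 mm above the table; inside 122 (x) x 142 (y) mm, rim 51 mm above this floor, walls 4 mm. It hangs on stiff trunnions between the cheeks and stays level unless pushed hard.
- mug: White enamel mug, 80 mm across, 80 mm high; leave it alone. Origin at its underside.
- mould_plate: Round aluminium mould plate, 150 mm across, 14 mm thick, lying on the table; leave it alone. Origin at the centre of its underside.
- tongs: Rusty iron tongs, about 220 mm long, lying on the table; leave them alone. Origin near the rivet.
- sinker1: Sound casting (may be absent): bright lead net sinker, pear shaped with a flat back on which it lies, 63 mm long with a brass wire eye at the thin end, 29 mm wide, 22 mm high, 0.22 kg. Origin: on the flat back under the thickest section (the place to grip across); x points to the thin end, which ends 42 mm away (eye 54 mm), the blunt end is 21 mm the other way.
- sinker2: Sound casting (may be absent): bright lead net sinker, pear shaped with a flat back on which it lies, 63 mm long with a brass wire eye at the thin end, 29 mm wide, 22 mm high, 0.22 kg. Origin: on the flat back under the thickest section (the place to grip across); x points to the thin end, which ends 42 mm away (eye 54 mm), the blunt end is 21 mm the other way.
- stub1: Short-poured casting (may be absent): dull lead stub with neither neck nor eye, a blunt half pear with a flat back on which it lies, 34 mm long, 29 mm wide, 22 mm high, 0.16 kg. Origin: on the flat back under the thickest section (the place to grip across); x points to its broken end, 13 mm away, the round end is 21 mm the other way.
- stub2: Short-poured casting (may be absent): dull lead stub with neither neck nor eye, a blunt half pear with a flat back on which it lies, 34 mm long, 29 mm wide, 22 mm high, 0.16 kg. Origin: on the flat back under the thickest section (the place to grip across); x points to its broken end, 13 mm away, the round end is 21 mm the other way.
- stub3: Short-poured casting (may be absent): dull lead stub with neither neck nor eye, a blunt half pear with a flat back on which it lies, 34 mm long, 29 mm wide, 22 mm high, 0.16 kg. Origin: on the flat back under the thickest section (the place to grip across); x points to its broken end, 13 mm away, the round end is 21 mm the other way.

How it is judged (in metres and radians):
On the way, in this order (a step that is already met when the one before it is completed fails the run):
1. All stubs are in the pot, all sound sinkers in the bin, and the door sits down on both pins and is shut, with the gas still closed (horizontal distance between each of stub1, stub2, stub3 and pot_floor below 0.055 m and z of stub1 in the frame of guard between 0.055 and 0.125 m and z of stub2 in the frame of guard between 0.055 and 0.125 m and z of stub3 in the frame of guard between 0.055 and 0.125 m and x of sinker1 in the frame of bin_floor between -0.061 and 0.061 m and y of sinker1 in the frame of bin_floor between -0.071 and 0.071 m and z of sinker1 in the frame of bin_floor between -0.005 and 0.05 m and x of sinker2 in the frame of bin_floor between -0.061 and 0.061 m and y of sinker2 in the frame of bin_floor between -0.071 and 0.071 m and z of sinker2 in the frame of bin_floor between -0.005 and 0.05 m and distance between knuckle_low and pin_low below 0.005 m and distance between knuckle_up and pin_up below 0.005 m and distance between door_edge and jamb below 0.012 m and value of joint gas_cock below 0.5 rad), for 0.3 s.
2. The gas cock is turned open (value of joint gas_cock above 1.45 rad), for 0.2 s.
At the end, for the whole second after the job is handed in: Every stub present lies in the pot and every sinker present in the bin; both knuckles are within 5 mm of fully down on their pins, the door's free edge is within 12 mm of its shut place and the door is at rest; the gas cock is open (over 1.45 rad) (horizontal distance between each of stub1, stub2, stub3 and pot_floor below 0.055 m and z of stub1 in the frame of guard between 0.055 and 0.125 m and z of stub2 in the frame of guard between 0.055 and 0.125 m and z of stub3 in the frame of guard between 0.055 and 0.125 m and x of sinker1 in the frame of bin_floor between -0.061 and 0.061 m and y of sinker1 in the frame of bin_floor between -0.071 and 0.071 m and z of sinker1 in the frame of bin_floor between -0.005 and 0.05 m and x of sinker2 in the frame of bin_floor between -0.061 and 0.061 m and y of sinker2 in the frame of bin_floor between -0.071 and 0.071 m and z of sinker2 in the frame of bin_floor between -0.005 and 0.05 m and distance between knuckle_low and pin_low below 0.005 m and distance between knuckle_up and pin_up below 0.005 m and distance between door_edge and jamb below 0.012 m and value of joint gas_cock above 1.45 rad and linear speed of door below 0.02 m/s); the robot touches nothing.
It fails at once if the mug is pushed more than 4 cm from its place (distance of mug from where it was at the start of the episode above 0.04 m).
It fails at once if the mould plate is pushed more than 4 cm from its place (distance of mould_plate from where it was at the start of the episode above 0.04 m).
It fails at once if the tong set is pushed more than 4 cm from its place (distance of tongs from where it was at the start of the episode above 0.04 m).
It fails at once if the mug is tipped over (angle between mug's own z axis and vertical above 0.6 rad).
Of stub1, stub2, stub3 only 2 to 3 are there at a start; the rules pass over those that are not, and their reading is None.
Of sinker1, sinker2 only 1 to 2 are there at a start; the rules pass over those that are not, and their reading is None.
At some moment in a run one of sinker1, sinker2, stub1, stub2, stub3 may be knocked a few centimetres aside while the robot is not near it.
It also fails if it takes over 208 s, if anything falls off the work surface, if the arm or the gripper's body presses on something with over 40 N, if the wrist force passes 120 N, or if a joint passes its speed limit or range.

## Working session

There is one attempt and no reset: what is moved stays moved. The work goes in short steps, Python scripts to look and compute and a tool call to move; the robot and the scene stay as the last step left them, time stands still between calls to the robot, and variables do not carry over. Pictures are saved under pics/ and viewed, at most 14 in all, crops included, and the job is handed in when it is done.

Besides the shell and the picture viewer there is one more tool, called after "Request:" by a JSON object that holds its "fn" and its "kwargs", one argument or row to a line. jog_arm: Moves the arm, as the interface text tells. Its arguments: {"type":"object","properties":{"motion":{"type":"array","items":{"type":"object","properties":{"dx":{"type":"number"},"dy":{"type":"number"},"dz":{"type":"number"},"twist":{"type":"number"}}}},"claw":{"type":"number"}},"required":["motion"]}

```bash
mkdir -p pics; cat > h.py <<'E'
import numpy as np, cv2
from rig import get_obs, read_camera, close_job
from scipy.spatial.transform import Rotation as R
def cloud(name):
    o=get_obs(); c=read_camera(name); K=c["K"]; d=c["depth"]
    v,u=np.mgrid[:384,:512]
    P=np.stack([(u-K[0,2])/K[0,0]*d,(v-K[1,2])/K[1,1]*d,d],-1)
    if name=="wrist":
        H=np.array(c["hand_eye"]); P=P@H[:3,:3].T+H[:3,3]
        Rt=R.from_euler('xyz',o["eef_rot"],degrees=True).as_matrix()
        P=P@Rt.T+np.array(o["tool_pos"])
    else:
        Rm=cv2.Rodrigues(np.array(c["rvec"],float))[0]; P=(P-np.array(c["tvec"]).ravel())@Rm
    P[d==0]=np.nan
    return c["pixels"],P
def save(n,im): cv2.imwrite("pics/"+n+".png",im[...,::-1])
E
python3 - <<'E'
from h import *
print(get_obs())
for n in("top","scene"):
    im,P=cloud(n); np.savez(n,im=im,P=P); save(n+"0",im)
    c=read_camera(n); print(n,c["K"],c["rvec"],c["tvec"])
im=np.load("top.npz")["im"]; 
save("top_big",cv2.resize(im,(800,600)))
E
```

```text
{'t': 0.0, 'q': array([-7.05315137e+01,  2.42838028e+01,  9.34307964e+01,  1.11442851e-03,
        6.23704712e+01, -1.08834904e+00]), 'dq': array([-0.02566727, -0.04424212, -0.02225005, -0.00602018,  0.01765595,
       -0.06029184]), 'tau': array([-2.24984688e-03, -5.44630909e+01, -2.73666430e+01,  6.41342998e-02,
        2.27417483e-02, -7.80789492e-05]), 'tool_pos': array([ 0.21931192, -0.58468115,  0.22191289]), 'eef_rot': array([-1.79914964e+02, -2.60223553e-03,  2.05563159e+01]), 'force': array([ 0.11224826, -0.41221507, -0.20197792]), 'torque': array([0.00409159, 0.00466571, 0.01703464]), 'finger_force': 0.0, 'opening': 1.0013037960699431}
top [[404.90768135   0.         253.74376257]
 [  0.         404.90768135 187.31761334]
 [  0.           0.           1.        ]] [ 2.13935802 -2.16452999  0.16593744] [0.01314361 0.57432863 1.20761186]
scene [[472.76008694   0.         251.45626045]
 [  0.         472.76008694 190.08783139]
 [  0.           0.           1.        ]] [ 1.7001533   1.66718028 -0.7927793 ] [-0.01644428 -0.25140285  1.95782515]
```

View pics/top_big.png

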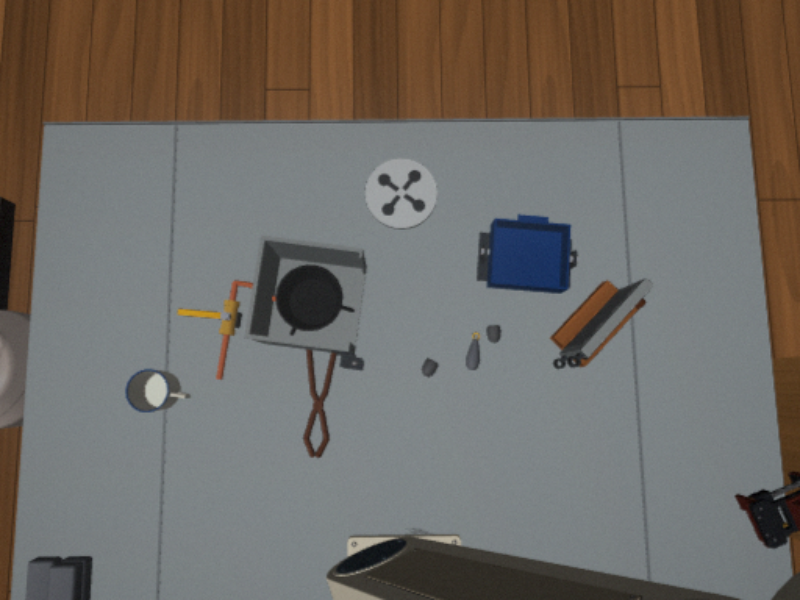

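View pics/scene0.png

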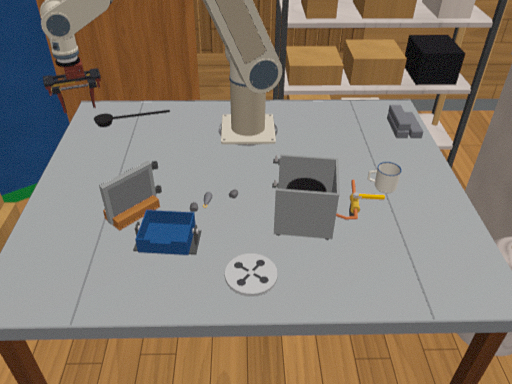

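Top view (800 px wide): guard at (310,297) with its hinge corner at (350,358) and the lever pointing left at (200,315). The stubs are at (429,367) and (494,333), a sinker at (473,352), and the bin at (530,255). The door stands in the rest at (610,325) with its knuckles at (570,362), and the tongs are at (318,405).

```bash
cat > m.py <<'E'
from h import *
D=np.load("top.npz"); im,P=D["im"],D["P"]
def reg(u0,v0,u1,v1,zl,zh):
    s=.64; q=P[int(v0*s):int(v1*s),int(u0*s):int(u1*s)].reshape(-1,3)
    return q[(q[:,2]>zl)&(q[:,2]<zh)]
def rect(n,q):
    r=cv2.minAreaRect((q[:,:2]*1000).astype(np.float32)); print(n,len(q),"rect",np.round(r[0]),np.round(r[1]),round(r[2],1),"mean",np.round(q.mean(0)*1000), "z",np.round(np.percentile(q[:,2],[5,50,95])*1000)); 
rect("table",reg(600,450,640,480,-1,1))
rect("guardtop",reg(235,225,375,365,.172,.2))
rect("pinbracket",reg(335,345,370,375,.14,.18))
rect("stubA",reg(415,352,445,382,.008,.04))
rect("stubB",reg(482,320,508,346,.008,.04))
rect("sink",reg(462,325,483,375,.006,.04))
rect("bin rim",reg(480,210,580,300,.055,.09))
rect("bin floor",reg(495,228,565,285,.005,.03))
rect("stand cheek",reg(470,225,590,285,.05,.085))
rect("doortop",reg(540,270,660,375,.149,.18))
rect("door all",reg(545,270,660,375,.115,.18))
rect("rest",reg(540,270,660,375,.028,.045))
rect("lever",reg(175,300,225,325,.06,.1))
rect("cock",reg(215,295,245,335,.05,.1))
rect("pot",reg(275,265,345,330,.1,.14))
rect("potfloor",reg(290,280,330,315,.05,.08))
rect("mug",reg(120,365,175,415,.06,.1))
hand=P[...,2]
# all blobs over table
m=((hand>.008)&(P[...,0]>.25)).astype(np.uint8)
n,l,s,c=cv2.connectedComponentsWithStats(m)
for i in range(1,n):
    if s[i,4]>12: print(s[i],np.round(np.nanmean(P[l==i],0),3))
E
python3 m.py
```

```text
table 475 rect [ 235. -428.] [78. 55.] 89.1 mean [ 235. -428.    0.] z [-4.  0.  4.]
guardtop 662 rect [548. 167.] [193. 199.] 82.3 mean [561. 196. 185.] z [177. 186. 190.]
pinbracket 129 rect [443.  95.] [44. 38.] 17.4 mean [440.  94. 152.] z [147. 150. 164.]
stubA 82 rect [427. -55.] [27. 32.] 64.6 mean [428. -56.  17.] z [11. 18. 22.]
stubB 80 rect [ 495. -187.] [31. 28.] 0.6 mean [ 495. -186.   17.] z [12. 17. 22.]
sink 143 rect [ 460. -143.] [25. 72.] 87.6 mean [ 454. -144.   15.] z [ 8. 15. 22.]
bin rim 499 rect [ 651. -256.] [189. 141.] 84.3 mean [ 657. -258.   64.] z [56. 65. 70.]
bin floor 1532 rect [ 651. -261.] [136. 114.] 85.1 mean [ 652. -262.   16.] z [12. 16. 21.]
stand cheek 313 rect [ 647. -256.] [189. 120.] 89.3 mean [ 647. -264.   62.] z [52. 63. 69.]
doortop 489 rect [ 507. -381.] [ 21. 188.] 45.6 mean [ 509. -383.  157.] z [153. 157. 161.]
door all 704 rect [ 500. -374.] [ 23. 208.] 46.1 mean [ 503. -374.  151.] z [123. 156. 161.]
rest 769 rect [ 528. -344.] [168. 204.] 44.5 mean [ 518. -369.   36.] z [31. 36. 42.]
lever 132 rect [533. 379.] [91. 13.] 83.1 mean [533. 377.  82.] z [77. 82. 86.]
cock 210 rect [536. 336.] [32. 79.] 80.6 mean [531. 334.  62.] z [51. 57. 84.]
pot 386 rect [557. 170.] [121. 117.] 89.3 mean [566. 179. 119.] z [102. 123. 128.]
potfloor 558 rect [566. 176.] [76. 66.] 89.2 mean [566. 176.  65.] z [61. 65. 70.]
mug 222 rect [390. 475.] [79. 79.] 37.5 mean [390. 477.  74.] z [62. 76. 83.]
[ 234  101   46   45 1605] [ 0.787 -0.005  0.014]
[ 306  138   64   50 2486] [ 0.651 -0.26   0.029]
[ 113  151  122  142 5933] [0.543 0.191 0.077]
[ 352  178   66   58 1809] [ 0.509 -0.372  0.087]
[311 208  10  11  80] [ 0.495 -0.186  0.017]
[298 213   9  24 136] [ 0.453 -0.144  0.016]
[270 230  10  11  82] [ 0.428 -0.056  0.017]
[ 80 236  42  28 547] [0.39  0.476 0.051]
```

```bash
cat >> h.py <<'E'
def go(x,y,z,yaw,ref=None):
    "tool-frame shift from ref (x,y,z,yaw), default present pose"
    if ref is None:
        o=get_obs(); p=o["tool_pos"]; ref=(*p,o["eef_rot"][2])
    a=np.radians(ref[3]); w=np.array([x,y,z])-ref[:3]
    tw=-((yaw-ref[3]+180)%360-180)
    print("dx %.4f dy %.4f dz %.4f twist %.4f"%(w[0]*np.cos(a)+w[1]*np.sin(a),w[0]*np.sin(a)-w[1]*np.cos(a),-w[2],np.radians(tw)))
E
python3 - <<'E'
from h import *
print(read_camera("wrist")["hand_eye"])
go(.44,-.10,.33,20)
E
```

```text
[[-5.55537047e-04 -9.66066091e-01 -2.58294406e-01  7.04203615e-02]
 [ 9.99999496e-01 -7.52656796e-04  6.64278581e-04 -6.58020037e-05]
 [-8.36144051e-04 -2.58293906e-01  9.66066022e-01 -1.61918855e-01]
 [ 0.00000000e+00  0.00000000e+00  0.00000000e+00  1.00000000e+00]]
dx 0.3768 dy -0.3766 dz -0.1077 twist 0.0097
```

Request:
{"fn": "jog_arm", "kwargs": {
  "motion": [
    {"dx": 0,"dy": 0,"dz": -0.05},
    {"dx": 0,"dy": 0,"dz": -0.1},
    {"dx": 0.377,"dy": -0.377,"dz": -0.107},
    {"dx": 0.377,"dy": -0.377,"dz": -0.107},
    {"dx": 0.377,"dy": -0.377,"dz": -0.107},
    {"dx": 0.377,"dy": -0.377,"dz": -0.107},
    {"dx": 0.377,"dy": -0.377,"dz": -0.107},
    {"dx": 0.377,"dy": -0.377,"dz": -0.107},
    {"dx": 0.377,"dy": -0.377,"dz": -0.107},
    {"dx": 0.377,"dy": -0.377,"dz": -0.107}
  ],
  "claw": 0.06
}}

```text
invalid input at $.motion[0]: expected keys dx, dy, dz, twist
```

Request:
{"fn": "jog_arm", "kwargs": {
  "motion": [
    {"dx": 0,"dy": 0,"dz": -0.05,"twist": 0},
    {"dx": 0,"dy": 0,"dz": -0.1,"twist": 0},
    {"dx": 0.377,"dy": -0.377,"dz": -0.107,"twist": 0},
    {"dx": 0.377,"dy": -0.377,"dz": -0.107,"twist": 0},
    {"dx": 0.377,"dy": -0.377,"dz": -0.107,"twist": 0},
    {"dx": 0.377,"dy": -0.377,"dz": -0.107,"twist": 0},
    {"dx": 0.377,"dy": -0.377,"dz": -0.107,"twist": 0},
    {"dx": 0.377,"dy": -0.377,"dz": -0.107,"twist": 0},
    {"dx": 0.377,"dy": -0.377,"dz": -0.107,"twist": 0},
    {"dx": 0.377,"dy": -0.377,"dz": -0.107,"twist": 0}
  ],
  "claw": 0.06
}}

```text
t: 1.25
tool_pos: [0.3853, -0.2192, 0.3282]
eef_rot: [180.0, -0.0, 20.5]
force: [0.4, -0.1, -0.8]
opening: 0.682
finger_force: 0.0
```

```bash
python3 - <<'E'
from h import *
o=get_obs();print(o["t"],o["tool_pos"],o["eef_rot"],o["q"]); go(.40,-.08,.30,20)
E
```

```text
1.25 [ 0.38529534 -0.21918285  0.32815874] [ 1.79972429e+02 -2.29700987e-02  2.05330303e+01] [-3.11732193e+01  1.33778644e+00  1.08511736e+02  1.00228564e-03
  7.01146041e+01  3.82934154e+01]
dx 0.0626 dy -0.1252 dz 0.0282 twist 0.0093
```

Request:
{"fn": "jog_arm", "kwargs": {
  "motion": [
    {"dx": 0.09,"dy": -0.06,"dz": 0.03,"twist": 0.36},
    {"dx": 0.09,"dy": -0.06,"dz": 0.03,"twist": 0.36},
    {"dx": 0.09,"dy": -0.06,"dz": 0.03,"twist": 0.36},
    {"dx": 0.09,"dy": -0.06,"dz": 0.03,"twist": 0.36},
    {"dx": 0.09,"dy": -0.06,"dz": 0.03,"twist": 0.36}
  ]
}}

```text
t: 1.75
tool_pos: [0.448, -0.1331, 0.2978]
eef_rot: [180.0, 0.0, 0.1]
force: [-0.3, -0.4, 0.3]
opening: 0.687
finger_force: 0.0
```

```bash
cat > w.py <<'E'
from h import *
import sys
def blobs(P,zl=.007,zh=.04,show=True):
    m=((P[...,2]>zl)&(P[...,2]<zh)).astype(np.uint8)
    n,l,s,c=cv2.connectedComponentsWithStats(m); out=[]
    for i in range(1,n):
        if s[i,4]<150: continue
        q=P[l==i]; r=cv2.minAreaRect((q[:,:2]*1000).astype(np.float32))
        e,V=np.linalg.eigh(np.cov(q[:,:2].T)); ax=V[:,1]
        t=(q[:,:2]-q[:,:2].mean(0))@ax
        if (t**3).mean()<0: ax=-ax   # thin end has the long tail
        wide=q[q[:,2]>np.percentile(q[:,2],85),:2].mean(0)
        print(s[i,:5],"rect",np.round(r[0]),np.round(r[1]),round(r[2],1),"top",np.round(wide*1000),"zmax",round(np.percentile(q[:,2],97),3),"axis",round(np.degrees(np.arctan2(ax[1],ax[0])),1))
E
python3 - <<'E'
from w import *
im,P=cloud("wrist"); save("w1",im); print(get_obs()["tool_pos"],get_obs()["eef_rot"][2]); blobs(P)
np.savez("w1",P=P,im=im)
E
```

```text
[ 0.44789198 -0.13368072  0.29804298] 0.05346158719334905
[286   0 109  79 496] rect [ 595. -231.] [175.  76.] 54.4 top [ 595. -232.] zmax 0.039 axis -110.7
[ 294    0  115   68 6623] rect [ 637. -257.] [138.  89.] 84.3 top [ 634. -292.] zmax 0.031 axis 88.1
[   0   15  116  147 8998] rect [558. 162.] [169. 180.] 80.3 top [560. 140.] zmax 0.035 axis 173.1
[ 364   59  116  122 3646] rect [ 517. -355.] [ 42. 208.] 48.3 top [ 530. -370.] zmax 0.038 axis 137.4
[283 122  18  23 349] rect [ 496. -185.] [33. 26.] 2.0 top [ 499. -186.] zmax 0.021 axis -179.8
[255 131  19  48 561] rect [ 462. -143.] [27. 74.] 88.8 top [ 445. -142.] zmax 0.021 axis -9.9
[200 164  20  22 310] rect [429. -56.] [27. 33.] 63.6 top [432. -57.] zmax 0.021 axis 150.7
[ 68 166  29  83 907] rect [372. 163.] [ 46. 147.] 85.3 top [361. 165.] zmax 0.015 axis -13.8
[172 339  71  13 161] rect [108. -35.] [ 23. 136.] 9.4 top [105. -14.] zmax 0.012 axis -88.0
```

View pics/w1.png

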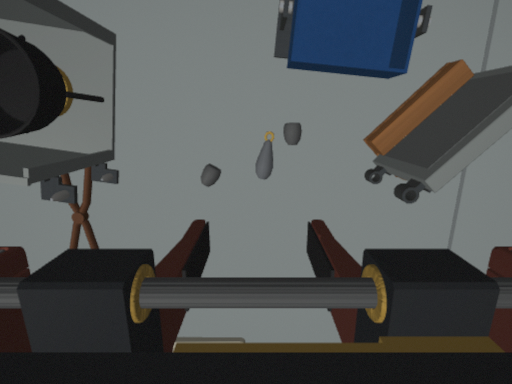

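The wrist view shows stub A at (210,175), the sinker at (264,160) with its eye up, and stub B at (292,133). I'll take the sinker first, because it gives stub B finger room.

Request:
{"fn": "jog_arm", "kwargs": {
  "motion": [
    {"dx": -0.003,"dy": 0.009,"dz": 0.05,"twist": 0.07},
    {"dx": -0.003,"dy": 0.009,"dz": 0.1,"twist": 0.07},
    {"dx": -0.003,"dy": 0.009,"dz": 0.15,"twist": 0.07},
    {"dx": -0.003,"dy": 0.009,"dz": 0.2,"twist": 0.07},
    {"dx": -0.003,"dy": 0.009,"dz": 0.24,"twist": 0.07},
    {"dx": -0.003,"dy": 0.009,"dz": 0.27,"twist": 0.07},
    {"dx": -0.003,"dy": 0.009,"dz": 0.285,"twist": 0.07},
    {"dx": -0.003,"dy": 0.009,"dz": 0.294,"twist": 0.07},
    {"dx": -0.003,"dy": 0.009,"dz": 0.294,"twist": 0.07}
  ],
  "claw": 0.052
}}

```text
t: 2.7
tool_pos: [0.4446, -0.1431, 0.0035]
eef_rot: [-180.0, 0.1, -4.1]
force: [0.0, -0.1, 0.4]
opening: 0.594
finger_force: 0.0
```

Request:
{"fn": "jog_arm", "kwargs": {
  "motion": [
    {"dx": 0,"dy": 0,"dz": 0,"twist": 0},
    {"dx": 0,"dy": 0,"dz": 0,"twist": 0},
    {"dx": 0,"dy": 0,"dz": 0,"twist": 0},
    {"dx": 0,"dy": 0,"dz": 0,"twist": 0},
    {"dx": 0,"dy": 0,"dz": -0.03,"twist": 0},
    {"dx": 0,"dy": 0,"dz": -0.07,"twist": 0},
    {"dx": 0,"dy": 0,"dz": -0.12,"twist": 0},
    {"dx": 0,"dy": 0,"dz": -0.15,"twist": 0},
    {"dx": 0,"dy": 0,"dz": -0.15,"twist": 0}
  ],
  "claw": 0.0
}}

```text
t: 3.6
tool_pos: [0.4477, -0.143, 0.158]
eef_rot: [179.9, -0.5, -4.1]
force: [0.2, -0.4, -1.2]
opening: 0.31
finger_force: 30.0
```

```bash
python3 - <<'E'
from h import *
o=get_obs();print(o["t"],o["tool_pos"],o["eef_rot"][2],o["opening"]*.0878,o["finger_force"]); go(.645,-.27,.154,-4); go(.495,-.186,.10,0,(.645,-.27,.154,-4))
E
```

```text
3.6 [ 0.44773676 -0.14302908  0.15796709] -4.065788946480454 0.027181941202095078 29.99953064136207
dx 0.2058 dy 0.1127 dz 0.0040 twist -0.0011
dx -0.1555 dy -0.0733 dz 0.0540 twist -0.0698
```

Request:
{"fn": "jog_arm", "kwargs": {
  "motion": [
    {"dx": 0.198,"dy": 0.105,"dz": 0,"twist": 0},
    {"dx": 0.198,"dy": 0.105,"dz": 0,"twist": 0},
    {"dx": 0.198,"dy": 0.105,"dz": 0,"twist": 0},
    {"dx": 0.198,"dy": 0.105,"dz": 0,"twist": 0},
    {"dx": 0.198,"dy": 0.105,"dz": 0,"twist": 0},
    {"dx": 0.198,"dy": 0.105,"dz": 0,"twist": 0},
    {"dx": 0.198,"dy": 0.105,"dz": 0.04,"twist": 0},
    {"dx": 0.198,"dy": 0.105,"dz": 0.08,"twist": 0},
    {"dx": 0.198,"dy": 0.105,"dz": 0.126,"twist": 0},
    {"dx": 0.198,"dy": 0.105,"dz": 0.126,"twist": 0}
  ]
}}

```text
t: 4.6
tool_pos: [0.629, -0.2583, 0.0201]
eef_rot: [-179.7, 0.7, -4.1]
force: [-0.6, 0.9, -2.5]
opening: 0.304
finger_force: 30.0
```

Request:
{"fn": "jog_arm", "kwargs": {
  "motion": [
    {"dx": 0,"dy": 0,"dz": 0,"twist": 0},
    {"dx": 0,"dy": 0,"dz": 0,"twist": 0},
    {"dx": 0,"dy": 0,"dz": 0,"twist": 0},
    {"dx": 0,"dy": 0,"dz": -0.04,"twist": 0},
    {"dx": 0,"dy": 0,"dz": -0.08,"twist": 0},
    {"dx": 0,"dy": 0,"dz": -0.12,"twist": 0},
    {"dx": 0,"dy": 0,"dz": -0.17,"twist": 0},
    {"dx": 0,"dy": 0,"dz": -0.17,"twist": 0}
  ],
  "claw": 0.05
}}

```text
t: 5.4
tool_pos: [0.6398, -0.263, 0.2086]
eef_rot: [179.7, -0.9, -4.1]
force: [0.4, -0.4, 0.2]
opening: 0.569
finger_force: 0.0
```

```bash
python3 - <<'E'
from w import *
o=get_obs();print(o["t"],o["tool_pos"],o["eef_rot"][2],o["opening"]*.0878)
im,P=cloud("top"); 
for (a,b,c,d) in((300,130,385,200),(250,190,345,260)): blobs_=None
m=((P[...,2]>.008)&(P[...,2]<.035)).astype(np.uint8); m[:, :255]=0; m[:200]=0; m[:,345:]=0
n,l,s,c=cv2.connectedComponentsWithStats(m)
for i in range(1,n):
    if s[i,4]>20: print(s[i],np.round(np.nanmean(P[l==i],0),3))
go(.495,-.186,.194,-2)
E
```

```text
5.4 [ 0.63984698 -0.26301879  0.20861481] -4.072972439725651 0.04997803541756468
[311 208  10  11  82] [ 0.495 -0.186  0.017]
[270 230  10  11  83] [ 0.428 -0.055  0.017]
dx -0.1481 dy -0.0659 dz 0.0108 twist -0.0362
```

Request:
{"fn": "jog_arm", "kwargs": {
  "motion": [
    {"dx": -0.144,"dy": -0.065,"dz": 0.02,"twist": -0.04},
    {"dx": -0.144,"dy": -0.065,"dz": 0.04,"twist": -0.04},
    {"dx": -0.144,"dy": -0.065,"dz": 0.06,"twist": -0.04},
    {"dx": -0.144,"dy": -0.065,"dz": 0.1,"twist": -0.04},
    {"dx": -0.144,"dy": -0.065,"dz": 0.13,"twist": -0.04},
    {"dx": -0.144,"dy": -0.065,"dz": 0.16,"twist": -0.04},
    {"dx": -0.144,"dy": -0.065,"dz": 0.185,"twist": -0.04},
    {"dx": -0.144,"dy": -0.065,"dz": 0.194,"twist": -0.04},
    {"dx": -0.144,"dy": -0.065,"dz": 0.194,"twist": -0.04},
    {"dx": -0.144,"dy": -0.065,"dz": 0.194,"twist": -0.04}
  ]
}}

```text
t: 6.45
tool_pos: [0.4966, -0.1862, 0.0047]
eef_rot: [180.0, -0.0, -1.8]
force: [-0.1, 0.4, -0.3]
opening: 0.569
finger_force: 0.0
```

Request:
{"fn": "jog_arm", "kwargs": {
  "motion": [
    {"dx": 0,"dy": 0,"dz": 0,"twist": 0},
    {"dx": 0,"dy": 0,"dz": 0,"twist": 0},
    {"dx": 0,"dy": 0,"dz": 0,"twist": 0},
    {"dx": 0,"dy": 0,"dz": 0,"twist": 0},
    {"dx": 0,"dy": 0,"dz": -0.04,"twist": 0},
    {"dx": 0,"dy": 0,"dz": -0.09,"twist": 0},
    {"dx": 0,"dy": 0,"dz": -0.14,"twist": 0},
    {"dx": 0,"dy": 0,"dz": -0.19,"twist": 0},
    {"dx": 0,"dy": 0,"dz": -0.24,"twist": 0},
    {"dx": 0,"dy": 0,"dz": -0.26,"twist": 0}
  ],
  "claw": 0.0
}}

```text
t: 7.45
tool_pos: [0.4979, -0.1866, 0.2691]
eef_rot: [179.9, -0.4, -1.8]
force: [0.6, -0.9, -1.9]
opening: 0.304
finger_force: 30.0
```

```bash
python3 - <<'E'
from h import *
o=get_obs();print(o["t"],o["tool_pos"],o["eef_rot"][2],o["opening"]*.0878,o["finger_force"])
go(.45,.15,.33,-2)
E
```

```text
7.45 [ 0.49786318 -0.18664049  0.269056  ] -1.790058530884998 0.0267282111566961 29.999640779133188
dx -0.0584 dy -0.3350 dz -0.0609 twist 0.0037
```

Request:
{"fn": "jog_arm", "kwargs": {
  "motion": [
    {"dx": -0.057,"dy": -0.32,"dz": -0.09,"twist": 0},
    {"dx": -0.057,"dy": -0.32,"dz": -0.09,"twist": 0},
    {"dx": -0.057,"dy": -0.32,"dz": -0.09,"twist": 0},
    {"dx": -0.057,"dy": -0.32,"dz": -0.09,"twist": 0},
    {"dx": -0.057,"dy": -0.32,"dz": -0.09,"twist": 0},
    {"dx": -0.057,"dy": -0.32,"dz": -0.09,"twist": 0},
    {"dx": -0.057,"dy": -0.32,"dz": -0.09,"twist": 0},
    {"dx": -0.057,"dy": -0.32,"dz": -0.09,"twist": 0},
    {"dx": -0.057,"dy": -0.32,"dz": -0.09,"twist": 0},
    {"dx": -0.057,"dy": -0.32,"dz": -0.09,"twist": 0}
  ]
}}

```text
t: 8.45
tool_pos: [0.4488, 0.1347, 0.3533]
eef_rot: [180.0, 0.1, -1.8]
force: [-0.4, 0.0, -1.0]
opening: 0.304
finger_force: 30.0
```

```bash
python3 - <<'E'
from h import *
o=get_obs();print(o["t"],o["tool_pos"],o["eef_rot"])
im,P=cloud("wrist"); np.savez("w2",P=P,im=im); save("w2",im)
q=P.reshape(-1,3); 
s=q[(abs(q[:,2]-.185)<.008)]; r=cv2.minAreaRect((s[:,:2]*1000).astype(np.float32)); print(len(s),r)
s=q[(abs(q[:,2]-.065)<.005)&(abs(q[:,0]-.55)<.07)&(abs(q[:,1]-.17)<.07)]; print(len(s),s.mean(0))
E
```

```text
8.45 [0.44880872 0.13473166 0.3532801 ] [ 1.79955655e+02  6.78392895e-02 -1.81608656e+00]
2940 ((555.4324951171875, 171.38031005859375), (181.4717559814453, 180.45782470703125), 81.89408874511719)
3414 [0.55819939 0.17115437 0.0650213 ]
```

View pics/w2.png

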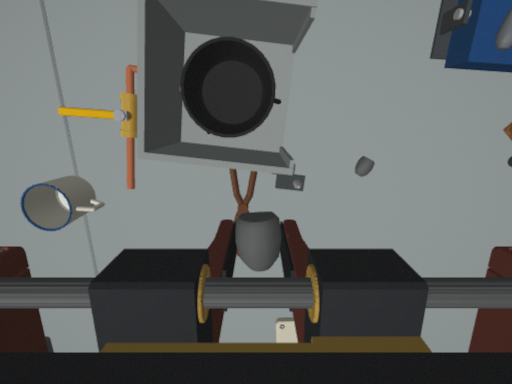

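Pot centre is at about (233,88), the upper pin at (297,183), and stub B is still in the claw. The guard fit gives centre (0.555,0.171) and yaw -8.1°.

Request:
{"fn": "jog_arm", "kwargs": {
  "motion": [
    {"dx": 0.123,"dy": -0.041,"dz": 0,"twist": 0},
    {"dx": 0.123,"dy": -0.041,"dz": 0,"twist": 0},
    {"dx": 0.123,"dy": -0.041,"dz": 0,"twist": 0},
    {"dx": 0.123,"dy": -0.041,"dz": 0.05,"twist": 0},
    {"dx": 0.123,"dy": -0.041,"dz": 0.1,"twist": 0},
    {"dx": 0.123,"dy": -0.041,"dz": 0.14,"twist": 0},
    {"dx": 0.123,"dy": -0.041,"dz": 0.18,"twist": 0},
    {"dx": 0.123,"dy": -0.041,"dz": 0.22,"twist": 0},
    {"dx": 0.123,"dy": -0.041,"dz": 0.235,"twist": 0},
    {"dx": 0.123,"dy": -0.041,"dz": 0.235,"twist": 0}
  ]
}}

```text
t: 9.5
tool_pos: [0.5721, 0.1712, 0.1166]
eef_rot: [179.9, 0.3, -1.9]
force: [0.3, -0.3, -0.3]
opening: 0.304
finger_force: 30.0
```

Request:
{"fn": "jog_arm", "kwargs": {
  "motion": [
    {"dx": 0,"dy": 0,"dz": 0,"twist": 0},
    {"dx": 0,"dy": 0,"dz": 0,"twist": 0},
    {"dx": 0,"dy": 0,"dz": 0,"twist": 0},
    {"dx": 0,"dy": 0,"dz": 0,"twist": 0},
    {"dx": 0,"dy": 0,"dz": -0.05,"twist": 0},
    {"dx": 0,"dy": 0,"dz": -0.1,"twist": 0},
    {"dx": 0,"dy": 0,"dz": -0.15,"twist": 0},
    {"dx": 0,"dy": 0,"dz": -0.18,"twist": 0},
    {"dx": 0,"dy": 0,"dz": -0.18,"twist": 0}
  ],
  "claw": 0.048
}}

```text
t: 10.4
tool_pos: [0.576, 0.1736, 0.3053]
eef_rot: [-179.8, -0.6, -1.8]
force: [-0.1, 0.5, -0.1]
opening: 0.548
finger_force: 0.0
```

```bash
python3 - <<'E'
from w import *
o=get_obs();print(o["t"],o["tool_pos"],o["eef_rot"][2],o["opening"]*.0878)
im,P=cloud("top"); 
m=((P[...,2]>.008)&(P[...,2]<.035)).astype(np.uint8); m[:, :240]=0; m[:190]=0; m[:,345:]=0;m[280:]=0
n,l,s,c=cv2.connectedComponentsWithStats(m)
for i in range(1,n):
    if s[i,4]>20: 
        q=P[l==i];print(s[i],np.round(np.nanmean(q,0),3),cv2.minAreaRect((q[:,:2]*1000).astype(np.float32)))
go(.429,-.056,.30,-28)
c=read_camera("top"); K=c["K"]
# pin tip from w2
D=np.load("w2.npz"); im2,P2=D["im"],D["P"]
print(P2[183,297],P2[180:187,294:301,2].max())
E
```

```text
10.4 [0.57603106 0.17361179 0.3053118 ] -1.7774019433550825 0.04808765341246327
[270 230  10  11  83] [ 0.428 -0.055  0.017] ((427.2962341308594, -55.24565505981445), (26.21534538269043, 31.870037078857422), 62.06839370727539)
dx -0.1384 dy 0.2336 dz 0.0021 twist 0.4577
[0.43846111 0.08564361 0.16687962] 0.1726236264035878
```

Request:
{"fn": "jog_arm", "kwargs": {
  "motion": [
    {"dx": -0.137,"dy": 0.231,"dz": 0,"twist": 0.458},
    {"dx": -0.137,"dy": 0.231,"dz": 0,"twist": 0.458},
    {"dx": -0.137,"dy": 0.231,"dz": 0,"twist": 0.458},
    {"dx": -0.137,"dy": 0.231,"dz": 0,"twist": 0.458},
    {"dx": -0.137,"dy": 0.231,"dz": 0,"twist": 0.458},
    {"dx": -0.137,"dy": 0.231,"dz": 0.05,"twist": 0.458},
    {"dx": -0.137,"dy": 0.231,"dz": 0.1,"twist": 0.458},
    {"dx": -0.137,"dy": 0.231,"dz": 0.15,"twist": 0.458},
    {"dx": -0.137,"dy": 0.231,"dz": 0.2,"twist": 0.458},
    {"dx": -0.137,"dy": 0.231,"dz": 0.24,"twist": 0.458}
  ]
}}

```text
t: 11.5
tool_pos: [0.4268, -0.0536, 0.0558]
eef_rot: [179.9, 0.2, -28.0]
force: [0.4, -0.2, -0.3]
opening: 0.549
finger_force: 0.0
```

Request:
{"fn": "jog_arm", "kwargs": {
  "motion": [
    {"dx": 0,"dy": 0,"dz": 0.03,"twist": 0},
    {"dx": 0,"dy": 0,"dz": 0.048,"twist": 0},
    {"dx": 0,"dy": 0,"dz": 0.055,"twist": 0},
    {"dx": 0,"dy": 0,"dz": 0.055,"twist": 0}
  ]
}}

```text
t: 11.9
tool_pos: [0.4276, -0.0536, 0.0026]
eef_rot: [179.9, 0.2, -28.0]
force: [0.1, -0.6, 0.8]
opening: 0.546
finger_force: 0.0
```

Request:
{"fn": "jog_arm", "kwargs": {
  "motion": [
    {"dx": 0,"dy": 0,"dz": 0,"twist": 0},
    {"dx": 0,"dy": 0,"dz": 0,"twist": 0},
    {"dx": 0,"dy": 0,"dz": 0,"twist": 0},
    {"dx": 0,"dy": 0,"dz": 0,"twist": 0},
    {"dx": 0,"dy": 0,"dz": -0.05,"twist": 0},
    {"dx": 0,"dy": 0,"dz": -0.1,"twist": 0},
    {"dx": 0,"dy": 0,"dz": -0.15,"twist": 0},
    {"dx": 0,"dy": 0,"dz": -0.2,"twist": 0},
    {"dx": 0,"dy": 0,"dz": -0.25,"twist": 0},
    {"dx": 0,"dy": 0,"dz": -0.295,"twist": 0}
  ],
  "claw": 0.0
}}

```text
t: 12.9
tool_pos: [0.4288, -0.0537, 0.3018]
eef_rot: [-180.0, -0.1, -28.0]
force: [0.7, -0.3, -2.0]
opening: 0.303
finger_force: 30.0
```

```bash
python3 - <<'E'
from h import *
o=get_obs();print(o["t"],o["tool_pos"],o["eef_rot"][2],o["opening"]*.0878,o["finger_force"])
go(.54,.171,.30,-2)
E
```

```text
12.9 [ 0.42875165 -0.0537231   0.30177626] -28.028295968432694 0.026625532592008633 29.999485755397473
dx -0.0074 dy -0.2506 dz 0.0018 twist -0.4543
```

Request:
{"fn": "jog_arm", "kwargs": {
  "motion": [
    {"dx": -0.007,"dy": -0.25,"dz": 0,"twist": -0.454},
    {"dx": -0.007,"dy": -0.25,"dz": 0,"twist": -0.454},
    {"dx": -0.007,"dy": -0.25,"dz": 0,"twist": -0.454},
    {"dx": -0.007,"dy": -0.25,"dz": 0,"twist": -0.454},
    {"dx": -0.007,"dy": -0.25,"dz": 0,"twist": -0.454},
    {"dx": -0.007,"dy": -0.25,"dz": 0,"twist": -0.454},
    {"dx": -0.007,"dy": -0.25,"dz": 0.05,"twist": -0.454},
    {"dx": -0.007,"dy": -0.25,"dz": 0.1,"twist": -0.454},
    {"dx": -0.007,"dy": -0.25,"dz": 0.15,"twist": -0.454},
    {"dx": -0.007,"dy": -0.25,"dz": 0.175,"twist": -0.454}
  ]
}}

```text
t: 13.9
tool_pos: [0.5374, 0.1688, 0.1201]
eef_rot: [179.9, 0.3, -2.0]
force: [-0.2, -0.6, -0.9]
opening: 0.307
finger_force: 30.0
```

Request:
{"fn": "jog_arm", "kwargs": {
  "motion": [
    {"dx": 0,"dy": 0,"dz": 0.003,"twist": 0},
    {"dx": 0,"dy": 0,"dz": 0.003,"twist": 0}
  ]
}}

```text
t: 14.1
tool_pos: [0.5404, 0.1697, 0.1211]
eef_rot: [180.0, 0.0, -2.0]
force: [-0.2, 0.5, 0.1]
opening: 0.306
finger_force: 30.0
```

Request:
{"fn": "jog_arm", "kwargs": {
  "motion": [
    {"dx": 0,"dy": 0,"dz": 0,"twist": 0},
    {"dx": 0,"dy": 0,"dz": 0,"twist": 0},
    {"dx": 0,"dy": 0,"dz": 0,"twist": 0},
    {"dx": 0,"dy": 0,"dz": 0,"twist": 0},
    {"dx": 0,"dy": 0,"dz": -0.05,"twist": 0},
    {"dx": 0,"dy": 0,"dz": -0.1,"twist": 0},
    {"dx": 0,"dy": 0,"dz": -0.15,"twist": 0},
    {"dx": 0,"dy": 0,"dz": -0.2,"twist": 0},
    {"dx": 0,"dy": 0,"dz": -0.23,"twist": 0},
    {"dx": -0.1,"dy": 0,"dz": -0.23,"twist": 0}
  ],
  "claw": 0.048
}}

```text
t: 15.1
tool_pos: [0.4962, 0.1728, 0.3568]
eef_rot: [-179.8, -0.7, -2.1]
force: [0.2, 0.8, 0.0]
opening: 0.547
finger_force: 0.0
```

Request:
{"fn": "jog_arm", "kwargs": {
  "motion": [
    {"dx": -0.055,"dy": 0.03,"dz": 0,"twist": 0},
    {"dx": -0.055,"dy": 0.03,"dz": 0,"twist": 0},
    {"dx": -0.055,"dy": 0.03,"dz": 0,"twist": 0}
  ]
}}

```text
t: 15.4
tool_pos: [0.4335, 0.1433, 0.3517]
eef_rot: [-180.0, -0.1, -2.0]
force: [-0.7, -0.1, -0.2]
opening: 0.547
finger_force: 0.0
```

```bash
python3 - <<'E'
from h import *
o=get_obs();print(o["t"],o["tool_pos"],o["eef_rot"])
im,P=cloud("wrist"); np.savez("w3",P=P,im=im); 
tm,tP=cloud("top"); np.savez("t3",P=tP,im=tm)
save("c3",np.hstack([im,tm])[:, :1024] if 0 else cv2.resize(np.vstack([im[:260],tm[60:300]]),(512,500)))
q=P.reshape(-1,3); 
s=q[(abs(q[:,2]-.185)<.008)]; print(len(s),cv2.minAreaRect((s[:,:2]*1000).astype(np.float32)))
E
```

```text
15.4 [0.43350011 0.14334066 0.35173572] [-1.79973191e+02 -8.70312312e-02 -2.03027765e+00]
2558 ((548.5059814453125, 172.52316284179688), (181.88919067382812, 166.2097625732422), 81.90264892578125)
```

View pics/c3.png

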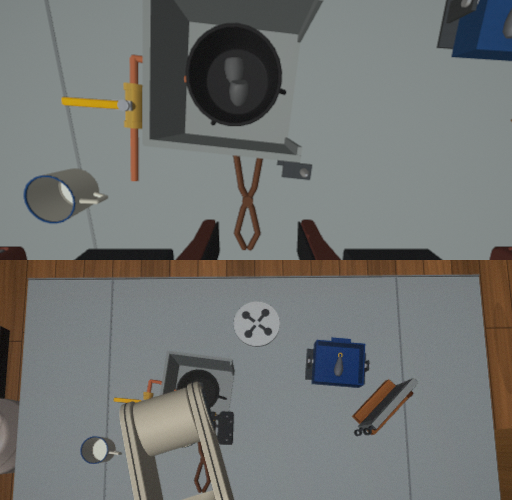

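```bash
python3 - <<'E'
from h import *
go(.507,-.381,.33,136)
for k in (.5,): go(.47,-.12,.35,67)
go(.507,-.381,.33,136,(.47,-.12,.35,67))
E
```

```text
dx 0.0899 dy 0.5223 dz 0.0216 twist -2.4091
dx 0.0436 dy 0.2627 dz 0.0016 twist -1.2048
dx -0.2258 dy 0.1360 dz 0.0200 twist -1.2043
```

Request:
{"fn": "jog_arm", "kwargs": {
  "motion": [
    {"dx": 0.044,"dy": 0.263,"dz": 0,"twist": -1.205},
    {"dx": 0.044,"dy": 0.263,"dz": 0,"twist": -1.205},
    {"dx": 0.044,"dy": 0.263,"dz": 0,"twist": -1.205},
    {"dx": 0.044,"dy": 0.263,"dz": 0,"twist": -1.205},
    {"dx": 0.044,"dy": 0.263,"dz": 0,"twist": -1.205},
    {"dx": 0.044,"dy": 0.263,"dz": 0,"twist": -1.205},
    {"dx": 0.044,"dy": 0.263,"dz": 0,"twist": -1.205},
    {"dx": 0.044,"dy": 0.263,"dz": 0,"twist": -1.205},
    {"dx": 0.044,"dy": 0.263,"dz": 0,"twist": -1.205},
    {"dx": 0.044,"dy": 0.263,"dz": 0,"twist": -1.205}
  ],
  "claw": 0.06
}}

```text
t: 16.5
tool_pos: [0.4708, -0.1212, 0.3505]
eef_rot: [-180.0, -0.0, 67.1]
force: [0.1, -0.0, 0.4]
opening: 0.68
finger_force: 0.0
```

Request:
{"fn": "jog_arm", "kwargs": {
  "motion": [
    {"dx": -0.226,"dy": 0.136,"dz": 0.02,"twist": -1.205},
    {"dx": -0.226,"dy": 0.136,"dz": 0.02,"twist": -1.205},
    {"dx": -0.226,"dy": 0.136,"dz": 0.02,"twist": -1.205},
    {"dx": -0.226,"dy": 0.136,"dz": 0.02,"twist": -1.205},
    {"dx": -0.226,"dy": 0.136,"dz": 0.02,"twist": -1.205},
    {"dx": -0.226,"dy": 0.136,"dz": 0.02,"twist": -1.205},
    {"dx": -0.226,"dy": 0.136,"dz": 0.02,"twist": -1.205},
    {"dx": -0.226,"dy": 0.136,"dz": 0.02,"twist": -1.205},
    {"dx": -0.226,"dy": 0.136,"dz": 0.02,"twist": -1.205},
    {"dx": -0.226,"dy": 0.136,"dz": 0.02,"twist": -1.205}
  ]
}}

```text
t: 17.5
tool_pos: [0.5069, -0.3819, 0.3305]
eef_rot: [-180.0, -0.0, 135.8]
force: [0.0, 0.2, 0.2]
opening: 0.683
finger_force: 0.0
```

```bash
python3 - <<'E'
from h import *
o=get_obs();print(o["t"],o["tool_pos"],o["eef_rot"],o["q"])
im,P=cloud("wrist"); np.savez("w4",P=P,im=im); save("w4",im)
q=P.reshape(-1,3); 
s=q[(abs(q[:,2]-.158)<.006)&(q[:,0]>.4)]; print(len(s),s.mean(0),cv2.minAreaRect((s[:,:2]*1000).astype(np.float32)))
E
```

```text
17.5 [ 0.5068547  -0.38188589  0.33049959] [-1.79997414e+02 -1.75223959e-02  1.35819240e+02] [-3.80700236e+01  1.94563500e+01  8.59071609e+01 -7.31716053e-04
  7.46541872e+01 -8.38890706e+01]
2430 [ 0.50429563 -0.37909468  0.15769167] ((509.51324462890625, -384.13348388671875), (20.01128578186035, 179.83335876464844), 45.57094955444336)
```

View pics/w4.png

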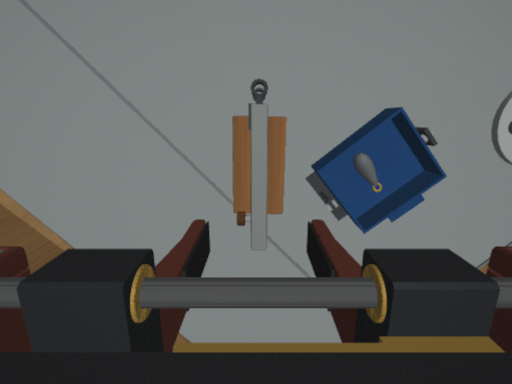

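```bash
python3 - <<'E'
from h import *
K=read_camera("wrist")["K"]; print(K)
for n in("w2","w3"):
    P=np.load(n+".npz")["P"]; q=P.reshape(-1,3)
    s=q[(abs(q[:,0]-.434)<.02)&(abs(q[:,1]-.086)<.02)&(q[:,2]>.158)&(q[:,2]<.178)]
    print(n,len(s),s.mean(0), np.median(s,0))
    b=q[(abs(q[:,0]-.434)<.03)&(abs(q[:,1]-.09)<.03)&(abs(q[:,2]-.15)<.005)]
    print("bracket",b.min(0),b.max(0),b.mean(0),cv2.minAreaRect((b[:,:2]*1000).astype(np.float32)))
    # guard edges fit: outside faces from top edge pts
    g=q[abs(q[:,2]-.185)<.008]; 
    a=np.radians(-8.1); Rm=np.array([[np.cos(a),np.sin(a)],[-np.sin(a),np.cos(a)]])
    l=(g[:,:2]-[.555,.171])@Rm.T*1000
    for nm,sel,k in(("-x",(l[:,0]<-75)&(abs(l[:,1])<70),0),("+x",(l[:,0]>75)&(abs(l[:,1])<70),0),("+y",(l[:,1]>75)&(abs(l[:,0])<70),1)):
        if sel.sum()>20:
            f=np.polyfit(l[sel,1-k],l[sel,k],1); print(nm,sel.sum(),np.round(np.median(l[sel,k]),1),"slope deg",np.degrees(f[0]).round(2),np.percentile(l[sel,k],[3,97]).round(1))
    j=(l[:,1]<-75); print("jambs",l[j].min(0),l[j].max(0), np.median(l[j],0))
E
```

```text
[[284.40915565   0.         257.889063  ]
 [  0.         284.40915565 193.85401694]
 [  0.           0.           1.        ]]
w2 49 [0.4368197  0.08580783 0.16574882] [0.43687287 0.08615082 0.1657051 ]
bracket [0.42475144 0.0741559  0.14512843] [0.46361573 0.11960461 0.15478352] [0.43858121 0.09531882 0.14971468] ((445.3055725097656, 97.77616119384766), (48.280540466308594, 35.9842643737793), 82.09109497070312)
-x 887 -85.4 slope deg 0.04 [-89.5 -81.6]
+x 153 85.8 slope deg -1.26 [84.9 87.9]
+y 1277 86.1 slope deg -0.05 [83.1 90.6]
jambs [-89.7611338  -90.30722914] [ 90.59434871 -75.08855824] [ 77.64637308 -85.40003658]
w3 52 [0.43664777 0.0858579  0.16587005] [0.43688699 0.08606414 0.16550002]
bracket [0.42464678 0.07409873 0.14511164] [0.4636029  0.11894551 0.15489532] [0.4388652  0.09553942 0.14974499] ((445.2855224609375, 97.53219604492188), (47.45415496826172, 35.92020797729492), 82.10240173339844)
-x 905 -85.4 slope deg 0.02 [-89.4 -81.7]
+y 1232 86.5 slope deg -0.04 [83.  91.1]
jambs [-89.67371446 -90.34782124] [ 76.46498867 -75.00428706] [-82.87498638 -85.46205998]
```

Request:
{"fn": "jog_arm", "kwargs": {
  "motion": [
    {"dx": -0.004,"dy": 0,"dz": 0.05,"twist": 0.004},
    {"dx": -0.004,"dy": 0,"dz": 0.1,"twist": 0.004},
    {"dx": -0.004,"dy": 0,"dz": 0.14,"twist": 0.004},
    {"dx": -0.004,"dy": 0,"dz": 0.17,"twist": 0.004},
    {"dx": -0.004,"dy": 0,"dz": 0.195,"twist": 0.004},
    {"dx": -0.004,"dy": 0,"dz": 0.208,"twist": 0.004},
    {"dx": -0.004,"dy": 0,"dz": 0.208,"twist": 0.004},
    {"dx": -0.004,"dy": 0,"dz": 0.208,"twist": 0.004}
  ]
}}

```text
t: 18.4
tool_pos: [0.5098, -0.3849, 0.1239]
eef_rot: [180.0, 0.1, 135.8]
force: [-0.0, 0.6, -0.0]
opening: 0.686
finger_force: 0.0
```

Request:
{"fn": "jog_arm", "kwargs": {
  "motion": [
    {"dx": 0,"dy": 0,"dz": 0,"twist": 0},
    {"dx": 0,"dy": 0,"dz": 0,"twist": 0},
    {"dx": 0,"dy": 0,"dz": 0,"twist": 0},
    {"dx": 0,"dy": 0,"dz": 0,"twist": 0},
    {"dx": 0,"dy": 0,"dz": 0,"twist": 0}
  ],
  "claw": 0.0
}}

```text
t: 18.9
tool_pos: [0.5092, -0.3846, 0.1232]
eef_rot: [180.0, 0.0, 135.8]
force: [0.8, 0.0, -0.8]
opening: 0.266
finger_force: 0.0
```

Request:
{"fn": "jog_arm", "kwargs": {
  "motion": [
    {"dx": 0,"dy": 0,"dz": 0,"twist": 0},
    {"dx": 0,"dy": 0,"dz": 0,"twist": 0},
    {"dx": 0,"dy": 0,"dz": 0,"twist": 0},
    {"dx": 0,"dy": 0,"dz": -0.01,"twist": 0},
    {"dx": 0,"dy": 0,"dz": -0.025,"twist": 0},
    {"dx": 0,"dy": 0,"dz": -0.04,"twist": 0},
    {"dx": 0,"dy": 0,"dz": -0.055,"twist": 0},
    {"dx": 0,"dy": 0,"dz": -0.07,"twist": 0},
    {"dx": 0,"dy": 0,"dz": -0.082,"twist": 0},
    {"dx": 0,"dy": 0,"dz": -0.082,"twist": 0}
  ]
}}

```text
t: 19.9
tool_pos: [0.5102, -0.3854, 0.2076]
eef_rot: [180.0, 0.2, 135.8]
force: [-0.0, -0.1, -7.1]
opening: 0.226
finger_force: 30.0
```

Request:
{"fn": "jog_arm", "kwargs": {
  "motion": [
    {"dx": 0.015,"dy": 0.017,"dz": 0,"twist": 0},
    {"dx": 0.04,"dy": 0.046,"dz": 0,"twist": 0},
    {"dx": 0.07,"dy": 0.08,"dz": 0,"twist": 0},
    {"dx": 0.1,"dy": 0.114,"dz": 0,"twist": 0},
    {"dx": 0.13,"dy": 0.148,"dz": 0,"twist": 0},
    {"dx": 0.16,"dy": 0.182,"dz": 0,"twist": 0},
    {"dx": 0.19,"dy": 0.217,"dz": 0,"twist": 0},
    {"dx": 0.22,"dy": 0.251,"dz": 0,"twist": 0},
    {"dx": 0.238,"dy": 0.271,"dz": 0,"twist": 0},
    {"dx": 0.249,"dy": 0.284,"dz": 0,"twist": 0}
  ]
}}

```text
t: 20.9
tool_pos: [0.5273, -0.0044, 0.2044]
eef_rot: [-180.0, -0.1, 136.0]
force: [-0.2, 0.3, -6.3]
opening: 0.225
finger_force: 30.0
```

Request:
{"fn": "jog_arm", "kwargs": {
  "motion": [
    {"dx": 0,"dy": 0,"dz": 0,"twist": 0},
    {"dx": 0,"dy": 0,"dz": 0,"twist": 0},
    {"dx": 0,"dy": 0,"dz": 0,"twist": 0}
  ]
}}

```text
t: 21.2
tool_pos: [0.528, -0.0078, 0.2047]
eef_rot: [-180.0, -0.0, 135.8]
force: [0.4, -0.4, -6.8]
opening: 0.227
finger_force: 30.0
```

```bash
python3 - <<'E'
from h import *
o=get_obs();print(o["t"],o["tool_pos"],o["eef_rot"],o["opening"]*.0878,o["finger_force"],o["force"])
im,P=cloud("wrist"); np.savez("w5",P=P,im=im); save("w5",cv2.resize(im[:240,120:400],None,fx=2.5,fy=2.5,interpolation=cv2.INTER_CUBIC))
E
```

```text
21.2 [ 0.5280467  -0.00777655  0.20468436] [-1.79967802e+02 -1.67276704e-02  1.35815362e+02] 0.019919410939679395 29.998538196086884 [ 0.41747416 -0.43544677 -6.75118193]
```

View pics/w5.png

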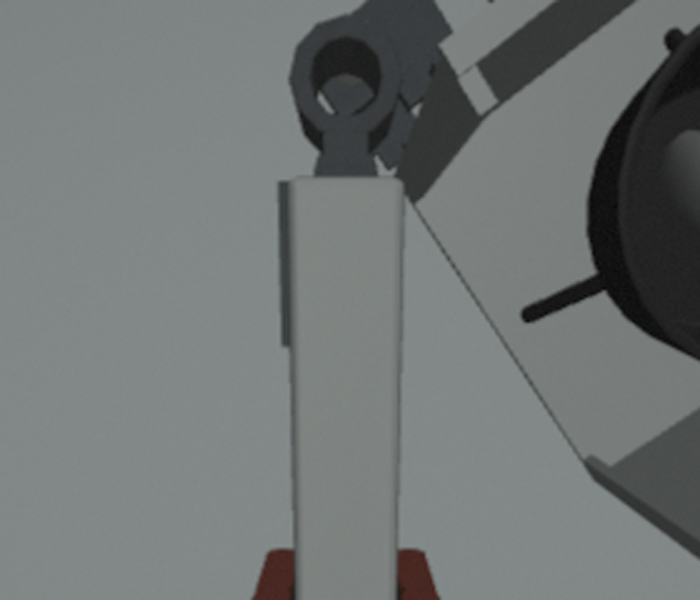

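```bash
python3 - <<'E'
from h import *
a=np.radians(-8.1); Rm=np.array([[np.cos(a),np.sin(a)],[-np.sin(a),np.cos(a)]])
loc=lambda g:np.c_[(g[:,:2]-[.555,.171])@Rm.T*1000,g[:,2]*1000]
for n in("w2","w3","w5"):
    P=np.load(n+".npz")["P"]; l=loc(P.reshape(-1,3)); 
    def pr(nm,s): print(n,nm,len(s),np.percentile(s[:,0],[2,50,98]).round(1),np.percentile(s[:,1],[2,50,98]).round(1)) if len(s)>8 else print(n,nm,len(s))
    g=l[abs(l[:,2]-185)<6]
    pr("-x wall top",g[(g[:,0]<-78)&(g[:,0]>-95)&(abs(g[:,1]+40)<30)])
    pr("jamb far",g[(g[:,0]>70)&(g[:,1]<-78)&(g[:,1]>-96)])
    pr("jamb hinge",g[(g[:,0]<-70)&(g[:,0]>-95)&(g[:,1]<-78)&(g[:,1]>-96)])
    pr("bracket up",l[(abs(l[:,2]-150)<3)&(l[:,0]<-92)&(l[:,0]>-130)&(abs(l[:,1]+95)<30)])
    pr("bracket low",l[(abs(l[:,2]-50)<3)&(l[:,0]<-92)&(l[:,0]>-130)&(abs(l[:,1]+95)<30)])
P=np.load("w5.npz")["P"]; q=P.reshape(-1,3)
s=q[(abs(q[:,2]-.2405)<.005)]; print("door top",len(s),cv2.minAreaRect((s[:,:2]*1000).astype(np.float32)), s[:,2].mean())
# knuckle upper rim ~ z=.24-.150+.137
w=P[0:60,220:300].reshape(-1,3); s=w[abs(w[:,2]-.227)<.005]; print("kn",len(s),s.min(0),s.max(0),cv2.minEnclosingCircle((s[:,:2]*1000).astype(np.float32)))
E
```

```text
w2 -x wall top 374 [-89.5 -85.5 -81.6] [-68.8 -40.2 -11.1]
w2 jamb far 155 [75.7 85.2 90.2] [-90.1 -86.2 -78.5]
w2 jamb hinge 115 [-89.4 -83.2 -72.3] [-89.9 -85.9 -78.6]
w2 bracket up 364 [-115.7 -105.3  -96.5] [-111.5  -91.2  -75.4]
w2 bracket low 19 [-116.  -105.1  -97.4] [-111.8 -110.3  -75.7]
w3 -x wall top 385 [-89.5 -85.4 -81.7] [-68.7 -40.  -11.3]
w3 jamb far 13 [75.4 75.7 76.4] [-90.2 -88.2 -85.2]
w3 jamb hinge 121 [-89.4 -83.  -72.3] [-89.9 -85.7 -78.4]
w3 bracket up 402 [-115.8 -104.8  -95.4] [-111.5  -90.7  -75.5]
w3 bracket low 31 [-115.2 -111.7 -108.1] [-95.3 -80.2 -75.4]
w5 -x wall top 48 [-85.3 -83.  -82.3] [-70.  -68.5 -64.7]
w5 jamb far 463 [74.8 85.2 92.5] [-90.7 -86.8 -78.4]
w5 jamb hinge 644 [-90.1 -84.1 -73.3] [-90.8 -87.  -78.4]
w5 bracket up 974 [-115.7 -102.3  -92.8] [-111.9  -88.2  -76.5]
w5 bracket low 188 [-107.3  -98.1  -92.4] [-95.7 -85.  -76.4]
door top 10634 ((511.31787109375, 6.075656890869141), (40.80707931518555, 136.77879333496094), 53.69428634643555) 0.23934254929101742
kn 1279 [0.44056219 0.05641811 0.22203283] [0.46168028 0.07707468 0.22843996] ((451.3572082519531, 66.21369934082031), 11.206193923950195)
```

Request:
{"fn": "jog_arm", "kwargs": {
  "motion": [
    {"dx": 0.01,"dy": 0.001,"dz": 0,"twist": 0},
    {"dx": 0.018,"dy": 0.0015,"dz": 0,"twist": 0},
    {"dx": 0.025,"dy": 0.0015,"dz": 0,"twist": 0},
    {"dx": 0.025,"dy": 0.0015,"dz": 0,"twist": 0},
    {"dx": 0.025,"dy": 0.0015,"dz": 0.01,"twist": 0},
    {"dx": 0.025,"dy": 0.0015,"dz": 0.02,"twist": 0},
    {"dx": 0.025,"dy": 0.0015,"dz": 0.028,"twist": 0},
    {"dx": 0.025,"dy": 0.0015,"dz": 0.028,"twist": 0}
  ]
}}

```text
t: 22.05
tool_pos: [0.5105, 0.0111, 0.1751]
eef_rot: [-179.9, -0.1, 135.8]
force: [-0.8, -0.5, -6.9]
opening: 0.228
finger_force: 30.0
```

Request:
{"fn": "jog_arm", "kwargs": {
  "motion": [
    {"dx": 0,"dy": 0,"dz": 0.003,"twist": 0},
    {"dx": 0,"dy": 0,"dz": 0.006,"twist": 0},
    {"dx": 0,"dy": 0,"dz": 0.008,"twist": 0},
    {"dx": 0,"dy": 0,"dz": 0.008,"twist": 0}
  ]
}}

```text
t: 22.45
tool_pos: [0.5114, 0.0112, 0.1688]
eef_rot: [-180.0, -0.0, 135.8]
force: [-0.2, 0.2, -6.1]
opening: 0.226
finger_force: 30.0
```

Request:
{"fn": "jog_arm", "kwargs": {
  "motion": [
    {"dx": 0,"dy": 0,"dz": 0.002,"twist": 0},
    {"dx": 0,"dy": 0,"dz": 0.004,"twist": 0},
    {"dx": 0,"dy": 0,"dz": 0.006,"twist": 0},
    {"dx": 0,"dy": 0,"dz": 0.006,"twist": 0}
  ]
}}

```text
t: 22.85
tool_pos: [0.5116, 0.0112, 0.1628]
eef_rot: [-180.0, 0.0, 135.8]
force: [0.4, -0.8, -7.3]
opening: 0.231
finger_force: 30.0
```

```bash
python3 - <<'E'
from h import *
o=get_obs();print(o["tool_pos"],o["force"],o["torque"],o["eef_rot"])
im,P=cloud("wrist"); save("w6",cv2.resize(im[:80,200:320],None,fx=5,fy=5,interpolation=cv2.INTER_CUBIC))
E
```

```text
[0.51158334 0.01116758 0.16275587] [ 0.43854073 -0.79662329 -7.25944422] [-0.044176   -0.19310803  0.01936718] [-1.79996643e+02  2.90526952e-03  1.35835958e+02]
```

View pics/w6.png

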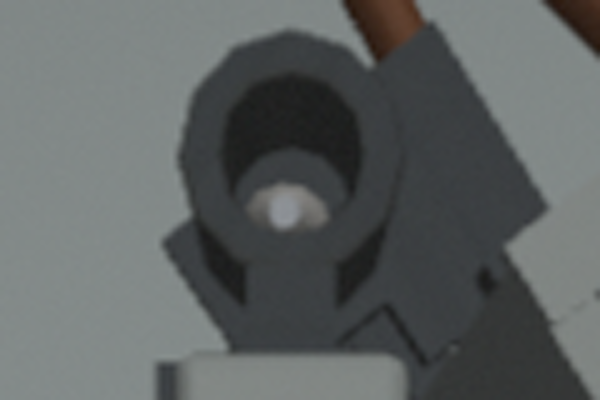

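The pin tip shows inside the knuckle bore at (285,210), about 1 mm towards the door. I'll shift slightly and lower.

Request:
{"fn": "jog_arm", "kwargs": {
  "motion": [
    {"dx": -0.001,"dy": 0,"dz": 0.0,"twist": 0},
    {"dx": -0.001,"dy": 0,"dz": 0.002,"twist": 0},
    {"dx": -0.001,"dy": 0,"dz": 0.004,"twist": 0},
    {"dx": -0.001,"dy": 0,"dz": 0.006,"twist": 0},
    {"dx": -0.001,"dy": 0,"dz": 0.006,"twist": 0}
  ]
}}

```text
t: 23.4
tool_pos: [0.5119, 0.0105, 0.1565]
eef_rot: [-180.0, -0.0, 135.8]
force: [-0.1, -0.3, -6.5]
opening: 0.224
finger_force: 30.0
```

```bash
python3 - <<'E'
from h import *
o=get_obs();print(o["tool_pos"],o["force"],o["torque"],o["eef_rot"])
E
```

```text
[0.51192031 0.01051582 0.15651121] [-0.07657434 -0.28415202 -6.46778549] [ 0.02764567 -0.11607683 -0.02932277] [-1.79967296e+02 -3.58315562e-02  1.35837072e+02]
```

Request:
{"fn": "jog_arm", "kwargs": {
  "motion": [
    {"dx": 0,"dy": 0,"dz": 0.003,"twist": 0},
    {"dx": 0,"dy": 0,"dz": 0.005,"twist": 0},
    {"dx": 0,"dy": 0,"dz": 0.0065,"twist": 0},
    {"dx": 0,"dy": 0,"dz": 0.0065,"twist": 0}
  ]
}}

```text
t: 23.8
tool_pos: [0.5122, 0.0105, 0.1502]
eef_rot: [-180.0, -0.0, 135.8]
force: [0.3, -0.5, -7.0]
opening: 0.223
finger_force: 30.0
```

```bash
python3 - <<'E'
from h import *
p0=(.5122,.0105,.1502,135.8)
for th in np.linspace(-44.2,-8.1,9)[1:]:
    a=np.radians(th); go(.4348+.108*np.cos(a),.0858+.108*np.sin(a),.1502,th+180,p0)
E
```

```text
dx 0.0003 dy 0.0085 dz -0.0000 twist -0.0788
dx 0.0013 dy 0.0170 dz -0.0000 twist -0.1575
dx 0.0030 dy 0.0253 dz -0.0000 twist -0.2363
dx 0.0053 dy 0.0335 dz -0.0000 twist -0.3150
dx 0.0083 dy 0.0415 dz -0.0000 twist -0.3938
dx 0.0118 dy 0.0492 dz -0.0000 twist -0.4725
dx 0.0160 dy 0.0566 dz -0.0000 twist -0.5513
dx 0.0207 dy 0.0637 dz -0.0000 twist -0.6301
```

Request:
{"fn": "jog_arm", "kwargs": {
  "motion": [
    {"dx": 0,"dy": 0,"dz": 0,"twist": 0},
    {"dx": 0,"dy": 0,"dz": 0,"twist": 0},
    {"dx": 0,"dy": 0,"dz": 0,"twist": 0}
  ],
  "claw": 0.027
}}

```text
t: 24.1
tool_pos: [0.5129, 0.0105, 0.1511]
eef_rot: [179.9, 0.1, 135.8]
force: [0.2, 0.5, -1.2]
opening: 0.307
finger_force: 0.0
```

```bash
python3 - <<'E'
from h import *
o=get_obs();print(o["tool_pos"],o["force"],o["torque"],o["opening"]*.0878)
im,P=cloud("wrist"); q=P.reshape(-1,3)
s=P[60:240,220:300].reshape(-1,3); s=s[abs(s[:,2]-.185)<.012]; print("door top z",np.median(s[:,2]),len(s))
E
```

```text
[0.51294819 0.01050733 0.15108394] [ 0.18518052  0.54706995 -1.15038596] [-0.02573865 -0.08769091  0.03239311] 0.026912810209925423
door top z 0.18345436265791165 7176
```

Request:
{"fn": "jog_arm", "kwargs": {
  "motion": [
    {"dx": 0.0003,"dy": 0.0085,"dz": 0,"twist": -0.079},
    {"dx": 0.0013,"dy": 0.017,"dz": 0,"twist": -0.158},
    {"dx": 0.003,"dy": 0.0253,"dz": 0,"twist": -0.236},
    {"dx": 0.0053,"dy": 0.0335,"dz": 0,"twist": -0.315},
    {"dx": 0.0083,"dy": 0.0415,"dz": 0,"twist": -0.394},
    {"dx": 0.0118,"dy": 0.0492,"dz": 0,"twist": -0.473},
    {"dx": 0.016,"dy": 0.0566,"dz": 0,"twist": -0.551},
    {"dx": 0.0207,"dy": 0.0637,"dz": 0,"twist": -0.63},
    {"dx": 0.0207,"dy": 0.0637,"dz": 0,"twist": -0.63},
    {"dx": 0.0207,"dy": 0.0637,"dz": 0,"twist": -0.63}
  ]
}}

```text
t: 25.15
tool_pos: [0.5419, 0.0706, 0.1506]
eef_rot: [180.0, 0.0, 171.8]
force: [0.0, -0.4, -0.8]
opening: 0.308
finger_force: 0.0
```

Request:
{"fn": "jog_arm", "kwargs": {
  "motion": [
    {"dx": 0,"dy": 0,"dz": 0,"twist": 0},
    {"dx": 0,"dy": 0,"dz": 0,"twist": 0},
    {"dx": 0,"dy": 0,"dz": 0,"twist": 0},
    {"dx": 0,"dy": 0,"dz": 0,"twist": 0}
  ],
  "claw": 0.021
}}

```text
t: 25.55
tool_pos: [0.5418, 0.0704, 0.1505]
eef_rot: [180.0, 0.0, 171.9]
force: [0.1, 0.2, 0.0]
opening: 0.244
finger_force: 0.0
```

```bash
python3 - <<'E'
from h import *
o=get_obs();print(o["tool_pos"],o["force"],o["torque"],o["opening"]*.0878,o["finger_force"],o["eef_rot"])
im,P=cloud("wrist"); q=P.reshape(-1,3)
a=np.radians(-8.1); Rm=np.array([[np.cos(a),np.sin(a)],[-np.sin(a),np.cos(a)]])
l=np.c_[(q[:,:2]-[.555,.171])@Rm.T*1000,q[:,2]*1000]
s=l[(abs(l[:,2]-185)<8)&(l[:,1]<-70)&(l[:,1]>-140)]
for x0 in range(-90,90,20):
    t=s[(abs(s[:,0]-x0-10)<10)]
    if len(t)>20: print(x0+10,len(t),np.percentile(t[:,1],[2,50,98]).round(1),np.median(t[:,2]).round(1))
save("w7",im)
E
```

```text
[0.54179496 0.07044243 0.15046044] [0.06157052 0.24717454 0.01494186] [ 0.0312609  -0.14298701  0.02482369] 0.02145370317942485 0.0 [1.79999107e+02 1.38623432e-03 1.71898453e+02]
-80 3268 [-111.   -94.6  -71.2] 184.7
-60 1992 [-111.3 -101.9  -92.3] 183.7
-40 1758 [-111.2 -101.9  -92.2] 183.2
-20 1964 [-120.  -101.9  -83.5] 182.7
0 1658 [-113.2 -101.4  -89.6] 182.2
20 90 [-110.6 -102.   -92.3] 181.6
40 1084 [-111.2 -101.5  -92.1] 181.1
60 50 [-110.9 -100.3  -91.9] 180.4
```

Request:
{"fn": "jog_arm", "kwargs": {
  "motion": [
    {"dx": 0,"dy": 0,"dz": 0,"twist": 0},
    {"dx": 0,"dy": 0,"dz": 0,"twist": 0},
    {"dx": 0,"dy": 0,"dz": 0,"twist": 0},
    {"dx": 0,"dy": 0,"dz": -0.03,"twist": 0},
    {"dx": 0,"dy": 0,"dz": -0.07,"twist": 0},
    {"dx": 0,"dy": 0,"dz": -0.12,"twist": 0},
    {"dx": 0,"dy": 0,"dz": -0.17,"twist": 0},
    {"dx": 0,"dy": 0,"dz": -0.2,"twist": 0},
    {"dx": 0,"dy": 0,"dz": -0.2,"twist": 0}
  ],
  "claw": 0.034
}}

```text
t: 26.5
tool_pos: [0.5441, 0.0709, 0.3557]
eef_rot: [179.9, 0.5, 171.9]
force: [0.2, 0.8, 0.1]
opening: 0.387
finger_force: 0.0
```

```bash
python3 - <<'E'
from h import *
o=get_obs();print(o["t"],o["tool_pos"],o["eef_rot"][2],o["q"])
a=np.radians(-8.1); Rm=np.array([[np.cos(a),np.sin(a)],[-np.sin(a),np.cos(a)]])
loc=lambda q:np.c_[(q[:,:2]-[.555,.171])@Rm.T*1000,q[:,2]*1000]
for n in("w2","w3"):
    D=np.load(n+".npz");P=D["P"];im=D["im"].reshape(-1,3).astype(int); l=loc(P.reshape(-1,3))
    yel=(im[:,0]>150)&(im[:,1]>110)&(im[:,2]<80)
    s=l[yel&(l[:,1]>150)&(l[:,1]<280)&(l[:,2]>70)&(l[:,2]<95)]; print(n,"lever",len(s),np.percentile(s,[2,50,98],axis=0).round(1).tolist())
    b=l[(l[:,1]>135)&(l[:,1]<190)&(abs(l[:,0])<80)]
    for z in(45,55,65,75,85): 
        t=b[abs(b[:,2]-z)<5]
        if len(t)>5: print(z,len(t),np.percentile(t,[2,50,98],axis=0).round(0).tolist())
im,P=cloud("wrist");l=loc(P.reshape(-1,3))
s=l[(abs(l[:,2]-185)<8)&(l[:,1]<-60)&(l[:,1]>-140)]
for x0 in range(-80,100,20):
    t=s[(abs(s[:,0]-x0)<10)]
    if len(t)>20: print(x0,len(t),np.percentile(t[:,1],[2,50,98]).round(1),np.median(t[:,2]).round(1))
save("w8",im)
E
```

```text
26.5 [0.54406145 0.07089909 0.35568023] 171.9330258047126 [ 6.18182510e+00  1.00138963e+01  9.51459391e+01  2.24979835e-05
  7.43112331e+01 -7.57517892e+01]
w2 lever 428 [[-56.0, 170.1, 79.9], [-50.1, 208.5, 82.2], [-44.2, 246.1, 84.0]]
45 204 [[-64.0, 148.0, 44.0], [7.0, 155.0, 49.0], [26.0, 164.0, 50.0]]
55 654 [[-79.0, 147.0, 50.0], [-39.0, 156.0, 56.0], [16.0, 171.0, 60.0]]
65 35 [[-79.0, 153.0, 60.0], [-46.0, 157.0, 61.0], [-16.0, 163.0, 67.0]]
75 49 [[-55.0, 150.0, 73.0], [-46.0, 152.0, 78.0], [-41.0, 189.0, 80.0]]
85 230 [[-55.0, 152.0, 80.0], [-49.0, 169.0, 83.0], [-41.0, 189.0, 85.0]]
w3 lever 438 [[-56.0, 169.5, 80.0], [-50.1, 207.7, 82.3], [-44.3, 246.0, 84.4]]
45 263 [[-68.0, 146.0, 45.0], [3.0, 154.0, 48.0], [26.0, 165.0, 50.0]]
55 674 [[-79.0, 147.0, 50.0], [-39.0, 156.0, 56.0], [17.0, 170.0, 60.0]]
65 38 [[-78.0, 153.0, 60.0], [-46.0, 156.0, 61.0], [-17.0, 162.0, 66.0]]
75 50 [[-55.0, 150.0, 73.0], [-48.0, 153.0, 78.0], [-41.0, 188.0, 80.0]]
85 241 [[-55.0, 152.0, 80.0], [-48.0, 168.0, 83.0], [-41.0, 189.0, 85.0]]
-80 541 [-111.5  -92.5  -61.8] 184.9
-60 323 [-111.8 -101.5  -92.3] 183.6
-40 317 [-112.  -102.7  -92.2] 183.0
-20 273 [-111.  -102.7  -93.2] 182.5
0 257 [-111.2 -101.5  -93.1] 182.0
20 252 [-111.4 -101.6  -93. ] 181.5
40 240 [-111.5 -102.8  -92.9] 180.9
60 236 [-111.8 -102.2  -92.7] 180.4
80 362 [-110.6  -95.2  -67.4] 180.4
```

View pics/w8.png

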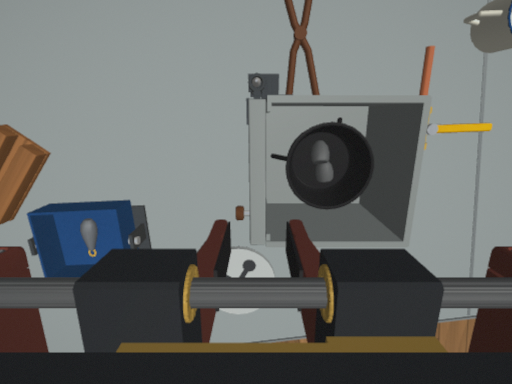

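The door lies shut along the frame with its knuckle on the hinge at (257,85). Both stubs are in the pot at (320,160) and the sinker is in the bin at (90,235). Next is the cock.

```bash
python3 - <<'E'
from h import *
a=np.radians(-8.1); M=np.array([[np.cos(a),-np.sin(a)],[np.sin(a),np.cos(a)]])
def W(th,ex=0,r=62):
    t=np.radians(th); e=np.array([-np.sin(t),np.cos(t)]); n=np.array([np.cos(t),np.sin(t)])
    g=np.array([-50,157])+r*e+(6+13.5*np.cos(t)+10*np.sin(t)+ex)*n
    return np.array([.555,.171])+M@g/1000
p=W(0,15); print(p); go(*p,.35,81.9)
ref=(*p,.07,81.9)
for th in range(0,91,10): print(th,end=" "); go(*W(th),.07,81.9,ref)
print("88",end=" ");go(*W(88.5),.07,81.9,ref)
E
```

```text
[0.570512   0.38999915]
dx 0.0173 dy 0.3200 dz 0.0027 twist 1.5714
0 dx -0.0000 dy -0.0150 dz -0.0000 twist -0.0000
10 dx 0.0027 dy -0.0246 dz -0.0000 twist -0.0000
20 dx 0.0038 dy -0.0349 dz -0.0000 twist -0.0000
30 dx 0.0030 dy -0.0458 dz -0.0000 twist -0.0000
40 dx 0.0001 dy -0.0569 dz -0.0000 twist -0.0000
50 dx -0.0050 dy -0.0676 dz -0.0000 twist -0.0000
60 dx -0.0125 dy -0.0775 dz -0.0000 twist -0.0000
70 dx -0.0220 dy -0.0859 dz -0.0000 twist -0.0000
80 dx -0.0333 dy -0.0924 dz -0.0000 twist -0.0000
90 dx -0.0460 dy -0.0965 dz -0.0000 twist -0.0000
88 dx -0.0440 dy -0.0961 dz -0.0000 twist -0.0000
```

Request:
{"fn": "jog_arm", "kwargs": {
  "motion": [
    {"dx": 0.017,"dy": 0.32,"dz": 0,"twist": 1.3},
    {"dx": 0.017,"dy": 0.32,"dz": 0,"twist": 1.3},
    {"dx": 0.017,"dy": 0.32,"dz": 0,"twist": 1.3},
    {"dx": 0.017,"dy": 0.32,"dz": 0,"twist": 1.3},
    {"dx": 0.017,"dy": 0.32,"dz": 0,"twist": 1.3},
    {"dx": 0.017,"dy": 0.32,"dz": 0,"twist": 1.3},
    {"dx": 0.017,"dy": 0.32,"dz": 0,"twist": 1.3},
    {"dx": 0.017,"dy": 0.32,"dz": 0,"twist": 1.3},
    {"dx": 0.017,"dy": 0.32,"dz": 0,"twist": 1.3},
    {"dx": 0.017,"dy": 0.32,"dz": 0,"twist": 1.3}
  ],
  "claw": 0.0
}}

```text
t: 27.55
tool_pos: [0.569, 0.3898, 0.3476]
eef_rot: [-179.8, 0.1, 97.4]
force: [-0.8, 1.5, 0.6]
opening: 0.003
finger_force: 0.0
```

Request:
{"fn": "jog_arm", "kwargs": {
  "motion": [
    {"dx": 0,"dy": 0,"dz": 0,"twist": 0.14},
    {"dx": 0,"dy": 0,"dz": 0,"twist": 0.271},
    {"dx": 0,"dy": 0,"dz": 0,"twist": 0.271},
    {"dx": 0,"dy": 0,"dz": 0,"twist": 0.271}
  ]
}}

```text
t: 27.95
tool_pos: [0.5697, 0.3894, 0.3495]
eef_rot: [-179.9, 0.1, 82.2]
force: [-0.9, -0.3, -0.2]
opening: 0.007
finger_force: 0.0
```

```bash
python3 - <<'E'
from h import *
o=get_obs();print(o["t"],o["tool_pos"],o["eef_rot"],o["q"],o["opening"])
go(.5705,.39,.07,81.9)
im,P=cloud("wrist"); s=P.reshape(-1,3); col=im.reshape(-1,3).astype(int)
y=(col[:,0]>150)&(col[:,1]>110)&(col[:,2]<80)&(s[:,2]>.07)&(s[:,2]<.095)
print(y.sum(), cv2.minAreaRect((s[y,:2]*1000).astype(np.float32)) if y.sum()>10 else "")
E
```

```text
27.95 [0.56965008 0.38941529 0.34948608] [-1.79936132e+02  5.30855838e-02  8.22162015e+01] [3.33676129e+01 2.39817702e+01 7.69140535e+01 2.09347738e-03
 7.91872001e+01 4.11510467e+01] 0.007171007472202099
dx 0.0007 dy 0.0008 dz 0.2795 twist 0.0055
336 ((533.8504638671875, 384.4024658203125), (81.37471008300781, 9.998528480529785), 83.67346954345703)
```

Request:
{"fn": "jog_arm", "kwargs": {
  "motion": [
    {"dx": 0,"dy": 0,"dz": 0.05,"twist": 0.005},
    {"dx": 0,"dy": 0,"dz": 0.1,"twist": 0.005},
    {"dx": 0,"dy": 0,"dz": 0.15,"twist": 0.005},
    {"dx": 0,"dy": 0,"dz": 0.2,"twist": 0.005},
    {"dx": 0,"dy": 0,"dz": 0.24,"twist": 0.005},
    {"dx": 0,"dy": 0,"dz": 0.265,"twist": 0.005},
    {"dx": 0,"dy": 0,"dz": 0.279,"twist": 0.005},
    {"dx": 0,"dy": 0,"dz": 0.279,"twist": 0.005},
    {"dx": 0,"dy": 0,"dz": 0.279,"twist": 0.005}
  ]
}}

```text
t: 28.9
tool_pos: [0.5706, 0.3903, 0.0725]
eef_rot: [179.9, -0.1, 81.7]
force: [0.3, -0.2, -0.7]
opening: 0.007
finger_force: 0.0
```

Request:
{"fn": "jog_arm", "kwargs": {
  "motion": [
    {"dx": 0,"dy": -0.008,"dz": 0,"twist": 0},
    {"dx": 0,"dy": -0.015,"dz": 0,"twist": 0},
    {"dx": 0.0015,"dy": -0.02,"dz": 0,"twist": 0},
    {"dx": 0.0027,"dy": -0.0246,"dz": 0,"twist": 0},
    {"dx": 0.0034,"dy": -0.03,"dz": 0,"twist": 0},
    {"dx": 0.0038,"dy": -0.035,"dz": 0,"twist": 0},
    {"dx": 0.0034,"dy": -0.04,"dz": 0,"twist": 0},
    {"dx": 0.003,"dy": -0.046,"dz": 0,"twist": 0},
    {"dx": 0.0016,"dy": -0.051,"dz": 0,"twist": 0},
    {"dx": 0,"dy": -0.057,"dz": 0,"twist": 0}
  ]
}}

```text
t: 29.9
tool_pos: [0.5132, 0.3983, 0.0714]
eef_rot: [180.0, -0.0, 81.6]
force: [3.4, -0.4, 0.7]
opening: 0.007
finger_force: 1.6
```

Request:
{"fn": "jog_arm", "kwargs": {
  "motion": [
    {"dx": -0.0022,"dy": -0.0053,"dz": 0,"twist": 0},
    {"dx": -0.005,"dy": -0.0106,"dz": 0,"twist": 0},
    {"dx": -0.0085,"dy": -0.0157,"dz": 0,"twist": 0},
    {"dx": -0.0125,"dy": -0.0205,"dz": 0,"twist": 0},
    {"dx": -0.017,"dy": -0.025,"dz": 0,"twist": 0},
    {"dx": -0.022,"dy": -0.029,"dz": 0,"twist": 0},
    {"dx": -0.0275,"dy": -0.0323,"dz": 0,"twist": 0},
    {"dx": -0.0333,"dy": -0.0354,"dz": 0,"twist": 0},
    {"dx": -0.044,"dy": -0.039,"dz": 0,"twist": 0},
    {"dx": -0.044,"dy": -0.039,"dz": 0,"twist": 0}
  ]
}}

```text
t: 30.9
tool_pos: [0.4692, 0.3617, 0.0719]
eef_rot: [179.9, -0.3, 81.6]
force: [3.0, 10.9, -5.9]
opening: 0.004
finger_force: 5.5
```

```bash
cat > c.py <<'E'
from h import *
o=get_obs();print(o["t"],o["tool_pos"],o["force"])
im,P=cloud("wrist"); s=P.reshape(-1,3); col=im.reshape(-1,3).astype(int)
y=(col[:,0]>150)&(col[:,1]>110)&(col[:,2]<80)&(s[:,2]>.07)&(s[:,2]<.095)
a=np.radians(-8.1); Rm=np.array([[np.cos(a),np.sin(a)],[-np.sin(a),np.cos(a)]])
l=(s[y,:2]-[.555,.171])@Rm.T*1000-[-50,157]
l=l[np.hypot(*l.T)<100]
print(len(l),l.mean(0),l.min(0),l.max(0)); e,V=np.linalg.eigh(np.cov(l.T)); print("axis",V[:,1],cv2.minAreaRect(l.astype(np.float32)))
E
python3 c.py
```

```text
30.9 [0.46922636 0.36166942 0.07189366] [ 3.04483661 10.9458938  -5.86711706]c.py:8: RuntimeWarning: Mean of empty slice.
  print(len(l),l.mean(0),l.min(0),l.max(0)); e,V=np.linalg.eigh(np.cov(l.T)); print("axis",V[:,1],cv2.minAreaRect(l.astype(np.float32)))
  ret = um.true_divide(
Traceback (most recent call last):
  File "c.py", line 8, in <module>
    print(len(l),l.mean(0),l.min(0),l.max(0)); e,V=np.linalg.eigh(np.cov(l.T)); print("axis",V[:,1],cv2.minAreaRect(l.astype(np.float32)))
                           ~~~~~^^^
ValueError: zero-size array to reduction operation minimum which has no identity
```

Request:
{"fn": "jog_arm", "kwargs": {
  "motion": [
    {"dx": 0.01,"dy": 0,"dz": 0,"twist": 0},
    {"dx": 0.03,"dy": 0,"dz": 0,"twist": 0},
    {"dx": 0.03,"dy": 0,"dz": -0.05,"twist": 0},
    {"dx": 0.03,"dy": 0,"dz": -0.1,"twist": 0},
    {"dx": 0.0,"dy": 0,"dz": -0.15,"twist": 0},
    {"dx": -0.05,"dy": 0,"dz": -0.2,"twist": 0},
    {"dx": -0.08,"dy": 0,"dz": -0.25,"twist": 0},
    {"dx": -0.08,"dy": 0,"dz": -0.28,"twist": 0},
    {"dx": -0.08,"dy": 0,"dz": -0.28,"twist": 0},
    {"dx": -0.08,"dy": 0,"dz": -0.28,"twist": 0}
  ]
}}

```text
t: 31.95
tool_pos: [0.4569, 0.2807, 0.3533]
eef_rot: [179.9, -0.1, 81.6]
force: [0.1, 0.2, -0.1]
opening: 0.006
finger_force: 0.0
```

```bash
python3 c.py; python3 - <<'E'
from h import *
im,P=cloud("wrist"); t,_=cloud("top"); save("w9",np.vstack([im[:300],t[60:260]])); 
E
```

```text
31.95 [0.45691708 0.28067894 0.35332274] [ 0.14389322  0.15777049 -0.10246251]
400 [-46.83222467   2.70210367] [-87.97410978  -2.17589676] [-6.59129833  7.94806479]
axis [-0.99992491 -0.01225453] ((-47.269775390625, 2.9973485469818115), (10.05383586883545, 81.4017105102539), 89.65099334716797)
```

View pics/w9.png

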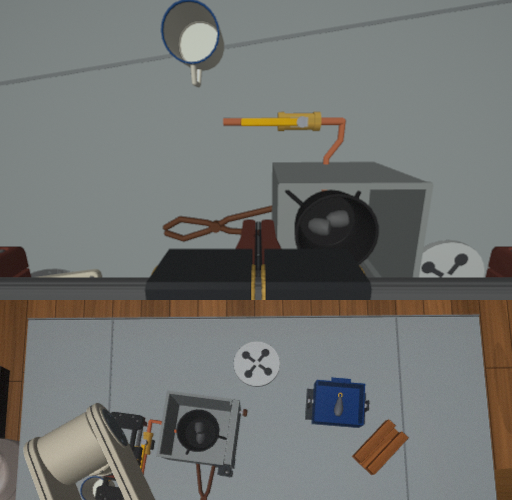

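The picture shows the lever along the pipe at (270,122), both stubs in the pot at (330,220), the door shut at (237,435) and the sinker in the bin at (340,405).

```bash
python3 -c "
from rig import close_job; print(close_job())"
```

```text
the job is handed in; nothing more can be done
None
```

Job handed in, with no verdict returned: both stubs are in the pot, the one sinker is in the blue bin, the door is hung and shut, and the gas cock was opened last; the mug, plate and tongs were not touched.

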